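# Put the bearing-press drifts away in their covered stand

### The arm

A 6-joint arm with a two-finger parallel gripper is mounted at the origin on a cart in front of the work surface, level with it; the furniture and walls round the work are solid. World frame = base frame: x ahead of the robot, y to its left, z up, the work surface at z = 0. Lengths are in m, angles in degrees, forces in N, time in s.
With the tool pointing down it reaches from about 0.25 to 0.725 m from the base axis. Payload 9.7 kg.
Tool frame: the origin (TCP) lies midway between the tips of the shut fingers; the grasp point (between the pads) lies 19 mm behind it (bot.hold_point_z is the distance from the TCP to the grasp point, in m); z points along the fingers, y is the line along which they close (so a half turn about z gives the same grasp; the last joint's range is limited). The gripper opens to 85 mm and grips with 20 to 120 N. Pads are 22 mm wide; open, the fingers measure 114 mm over their backs; the gripper's body (76 mm by 85 mm) begins 54 mm behind the grasp point. The pads swing forward as they close: fully open they stand 13 mm farther back than shut.
Start: joints at [-70.302, 4.979, 10.078, 95.1, 0, 90], TCP at [0.185, -0.518, 0.231] pointing down, gripper open.
Joint ranges: [-179.16, 179.16], [-48.56, 103.87], [-65.8, 70.77], [-126.05, 130.52], [-82.76, 87.17], [-180, 180]. Speed limits (degrees/s): [127.2, 127.2, 147.25, 180, 180, 180].

### API

Orientations are given as [roll, pitch, yaw] about the fixed x, y, z axes, in that order (R = Rz(yaw) Ry(pitch) Rx(roll)).
In Python, from workcell import bot gives the robot as it stands.
- The arm moves only by the tool play_rows, never from a script. Its argument "steps" is a list that holds one entry, the list of rows, each a list of 4 numbers: the shift along the tool's x, y, z in m, then the turn about the tool's z in rad. In form: [[[tx, ty, tz, yaw], ...]]. A call has exactly 5 rows; each row shifts and turns the commanded pose from where the row before left it, along the tool's axes as they then stand; what a row does not reach is not made up. A row lasts 1/12 s, in which the tool goes at most 41.7 mm and 7.16 degrees, less where a joint would pass 70% of its speed; a pose out of reach is approached as far as the arm can. A call is refused whole if a number of a shift passes 0.0417 or a number of a turn 0.125, either way. A call with a gripper value outside its range is refused whole. "gripper" is the finger opening in m, from 0 to 0.0854, set as the call begins (left out, the last holds). The fingers move at their own pace and stop on an object; "squeeze" is the grip in N (left out, the last holds). Time passes only in rows, so rows that do not move let the fingers close, or fill a call up. It gives the time, the measured TCP pose, the force, the opening and the grip force at its end, in the units of the state.
- bot.get_obs(): the state, without advancing time (a new reading comes with each control period).
- bot.camera(name): name is "scene" or "side" or "wrist"; returns a dict with "img" (384x512x3 uint8, blue, green, red), "vfov" (degrees; the focal length in pixels is half the picture's height over the tangent of half this angle, whatever the lens; pixels are square), "cx", "cy" (the principal point, pixels), "xyz" and "attitude" of the camera in the world. Camera axes: x right, y down, z forward; pixel columns grow to the right and rows downward; lengths in m; the calibration is good to about 2 mm. A picture is of the moment at which its call begins. There is no depth.
- bot.job_done(): hands the job in; it is judged then, once.
The state is a dict: "time": time; "q": joint angles; "qd": joint speeds; "joint_efforts": joint torques, N m; "ee_pos": TCP position; "tcp_rot": TCP orientation; "wrist_force": force on the tool from outside, world axes, zero at the start; "torque": the same for the moment, N m; "opening": finger opening in m; "grasp_force": force on a finger pad.
Only numpy, scipy, OpenCV 4.12 (cv2) and the standard library are available. Lean on these libraries where they do the work, as an engineer would, in place of code of your own. Each camera call takes 0.05 s, during which the arm holds its last target. There are 200 camera calls.

### The job

Put the loose bearing-press drifts away in their stand: swing the stand's hinged cover up past vertical and lower it gently onto its back stop, then slide every drift on the bench, flange down, sideways into a slot of its own until it is fully home, with its flange under the slotted plate. Finally swing the cover back over and lower it gently until it is fully shut; never let it drop or slam, and leave the other things on the bench where they are.

Things in the scene. Friction and masses are not known exactly. Their poses are not given: they have to be found in the camera images.
- stand: fixed stand on the bench. Origin: centre of its underside; x runs from its open front to its hinge side, z up. Base plate 150 (x) by 236 (y) by 6 mm. Two hinge brackets 98 mm tall stand at y = -113 and +113 mm, x = +45 to +75 mm; a rear wall 66 mm tall joins them at x = +73 mm. With the cover back, nothing else stands above the slotted plate or in front of it.
- cover (a joint): angle of the hinged sheet-steel cover, rad: 0 = shut, level over the slots; 1.57 = upright; 2.3 = past vertical, on its back stop. The hinge is nearly free (friction 0.03 N m, damping 0.012 N m s/rad), cover about 0.3 kg: it falls shut below 1.57 and back onto the stop above it (about 2 N at the bar), fast if let go away from either end.
- cover_hinge (a point): a point on the hinge line at the middle of the stand (stand x = +62 mm, y = 0, 88 mm above the bench); the hinge line runs along the stand's y. Axes as the stand's.
- cover_bar (a point): middle of the cover's handle, a round steel bar 12 mm thick, parallel to the hinge line and 150 mm from it, 88 mm free length between two thin arms; gap of 36 mm for a finger between bar and cover edge. Shut, it is level with the hinge on the stand's -x side, 88 mm above the bench, nothing below it. It can turn in a light pinch. The point turns with the cover.
- plate (a point): front edge of the horizontal slotted plate (stand x = -37 mm, y = 0), on its top face 26 mm above the bench; underside 21 mm above it, so the gap over the base plate is 15 mm high. Four slots 26 mm wide at y = +81, +27, -27, -81 mm run along x, open and rounded at this edge, closed at x = +26.5 mm. A drift's flange cannot pass up or down through a slot. Axes as the stand's.
- slot1 (a point): a point on the stand: where the centre of a drift's underside lies when the drift is fully home in the leftmost slot (stand x = +15, y = +81 mm), on top of the base plate, 6 mm above the bench. Axes as the stand's.
- slot2 (a point): a point on the stand: where the centre of a drift's underside lies when the drift is fully home in the second slot (stand x = +15, y = +27 mm), on top of the base plate, 6 mm above the bench. Axes as the stand's.
- slot3 (a point): a point on the stand: where the centre of a drift's underside lies when the drift is fully home in the third slot (stand x = +15, y = -27 mm), on top of the base plate, 6 mm above the bench. Axes as the stand's.
- slot4 (a point): a point on the stand: where the centre of a drift's underside lies when the drift is fully home in the rightmost slot (stand x = +15, y = -81 mm), on top of the base plate, 6 mm above the bench. Axes as the stand's.
- drift1: one of up to four identical loose steel press drifts (some starts have only three), at first standing on its flange: round flange 40 mm across and 8 mm thick at the foot, plain round barrel 22 mm across above it, 64 mm tall over all, about 180 g. Origin: centre of the flange's underside; z along the barrel, upwards.
- drift2: one of up to four identical loose steel press drifts (some starts have only three), at first standing on its flange: round flange 40 mm across and 8 mm thick at the foot, plain round barrel 22 mm across above it, 64 mm tall over all, about 180 g. Origin: centre of the flange's underside; z along the barrel, upwards.
- drift3: one of up to four identical loose steel press drifts (some starts have only three), at first standing on its flange: round flange 40 mm across and 8 mm thick at the foot, plain round barrel 22 mm across above it, 64 mm tall over all, about 180 g. Origin: centre of the flange's underside; z along the barrel, upwards.
- drift4: one of up to four identical loose steel press drifts (some starts have only three), at first standing on its flange: round flange 40 mm across and 8 mm thick at the foot, plain round barrel 22 mm across above it, 64 mm tall over all, about 180 g. Origin: centre of the flange's underside; z along the barrel, upwards.
- oil_bottle: bystander: dark oil bottle 46 mm across and 155 mm tall, loose, to be left alone. Origin: centre of its underside.
- chain_coil: bystander: flat coil of bicycle chain, 64 x 68 x 8 mm, loose, to be left alone. Origin: centre of its underside.
- bearing_cup: bystander: bearing cup ring 44 mm across and 12 mm tall, loose, to be left alone. Origin: centre of its underside.

How it is judged:
By the outcome, as a careful person would: the job done as asked, in the order asked, and still so for the second after the job is handed in, with the robot touching nothing.
Of drift1, drift2, drift3, drift4 only 3 to 4 are there at a start; the rules pass over those that are not, and their reading is None.
At some moment in a run one of drift1, drift2, drift3, drift4 may be knocked a few centimetres aside while the robot is not near it.
It also fails if it takes over 210 s, if anything falls off the work surface, if the arm or the gripper's body presses on something with over 40 N, if the wrist force passes 120 N, or if a joint passes its speed limit or range.

## Working session

There is one attempt and no reset: what is moved stays moved. The work goes in short steps, Python scripts to look and compute and a tool call to move; the robot and the scene stay as the last step left them, time stands still between calls to the robot, and variables do not carry over. Pictures are saved under pics/ and viewed, at most 14 in all, crops included, and the job is handed in when it is done.

Besides the shell and the picture viewer there is one more tool, called after "Request:" as name([rows], argument=value, ...), one row to a line, values as JSON. play_rows: Moves the arm, as the interface text tells. Its arguments: {"type":"object","properties":{"steps":{"type":"array","items":{"type":"array","items":{"type":"array","items":{"type":"number"}}}},"gripper":{"type":"number"},"squeeze":{"type":"number"}},"required":["steps"]}

```bash
mkdir -p pics; ls; python3 - <<'E'
from workcell import bot
import cv2,json
for n in ["scene","side"]:
    c=bot.camera(n); cv2.imwrite(f"pics/{n}0.png",c["img"]); print(n,{k:v for k,v in c.items() if k!="img"})
print(bot.get_obs())
E
```

```text
pics
scene {'vfov': 46.074977389064486, 'cx': 260.6525165668149, 'cy': 193.40420152809043, 'xyz': array([-0.26583563,  0.7484363 ,  0.81179477]), 'attitude': array([-127.38990678,   -1.29610925, -122.55116729])}
side {'vfov': 42.33406561703029, 'cx': 260.4496392663488, 'cy': 196.2178407526345, 'xyz': array([0.10010931, 1.57884727, 0.73286438]), 'attitude': array([-114.70548755,    0.9107415 , -161.64935894])}
{'time': 0.1, 'q': array([-7.03014542e+01,  5.00882567e+00,  1.00406000e+01,  9.50986942e+01,
       -1.04619965e-03,  8.99999314e+01]), 'qd': array([-0.03585795, -0.05926843,  0.05209355, -0.02471333, -0.06657285,
       -0.01923672]), 'joint_efforts': array([-6.18829799e-04, -5.21561015e+01,  4.65654302e+01,  1.59352395e-02,
       -6.52205790e-05, -1.02400563e-05]), 'ee_pos': array([ 0.18532084, -0.51763786,  0.23065993]), 'tcp_rot': array([-1.79933080e+02,  1.04611881e-03,  1.96986157e+01]), 'wrist_force': array([ 0.29000508, -0.75717798,  0.25490339]), 'torque': array([-0.00477334,  0.00300305, -0.0373572 ]), 'grasp_force': 0.0, 'opening': 0.08538149131815281}
```

View pics/scene0.png

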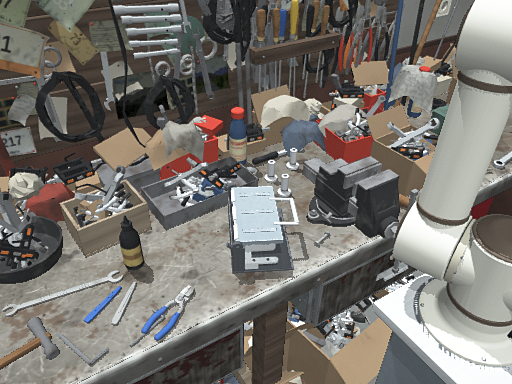

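View pics/side0.png

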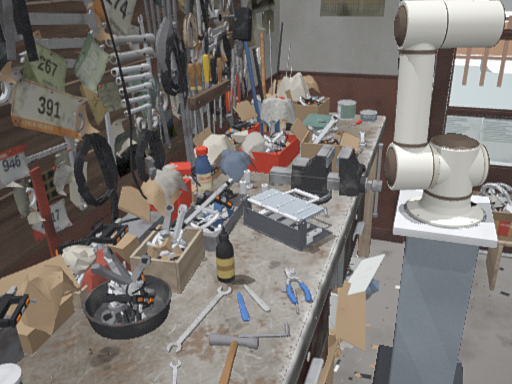

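```bash
cat > h.py <<'E'
import numpy as np,cv2
from scipy.spatial.transform import Rotation as R
from workcell import bot
def cal(c):
    f=192/np.tan(np.radians(c["vfov"])/2)
    return f,R.from_euler("xyz",c["attitude"],degrees=True).as_matrix(),np.array(c["xyz"])
def ray(c,u,v,z):
    f,M,p=cal(c); d=M@np.array([(u-c["cx"])/f,(v-c["cy"])/f,1]); return p+d*(z-p[2])/d[2]
def proj(c,P):
    f,M,p=cal(c); q=M.T@(np.array(P,float)-p); return np.array([c["cx"]+f*q[0]/q[2],c["cy"]+f*q[1]/q[2]])
E
python3 - <<'E'
from h import *
s=bot.camera("scene");d=bot.camera("side");w=bot.camera("wrist")
a=cv2.resize(s["img"][135:285,215:415],None,fx=4,fy=4,interpolation=cv2.INTER_CUBIC)
cv2.imwrite("pics/s1.png",a)
b=cv2.resize(d["img"][150:260,200:345],None,fx=5,fy=5,interpolation=cv2.INTER_CUBIC)
cv2.imwrite("pics/d1.png",b)
cv2.imwrite("pics/w1.png",w["img"]); print({k:v for k,v in w.items() if k!="img"})
for n,u,v in [("d",271,192),("d",285,192),("d",293,167),("coverNL",231,188),("barend",297,220)]:
    print(n,ray(s,u,v,0 if n=="d" else .088))
E
```

```text
{'vfov': 66.40501513577577, 'cx': 254.80765594755465, 'cy': 192.30084461691172, 'xyz': array([ 0.24898199, -0.49588823,  0.37268159]), 'attitude': array([ 1.64585430e+02,  3.88665249e-02, -7.01850963e+01])}
d [0.6098221  0.13114413 0.        ]
d [0.5883996  0.09527162 0.        ]
d [ 0.68431596 -0.00332411  0.        ]
coverNL [0.58461961 0.28030262 0.088     ]
barend [0.38719231 0.20612107 0.088     ]
```

View pics/s1.png

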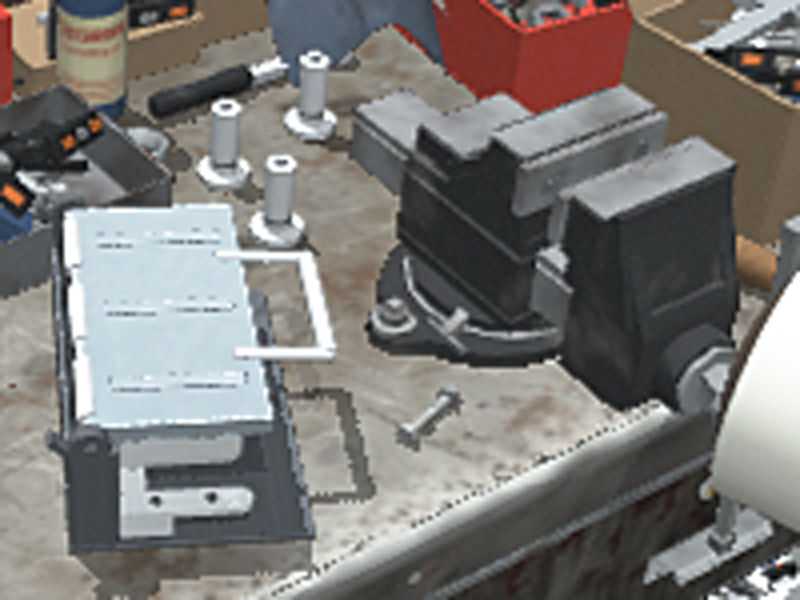

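View pics/d1.png

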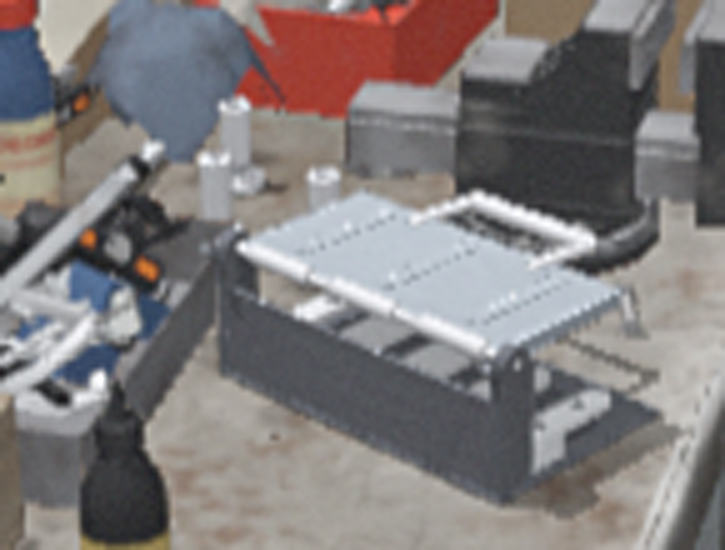

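View pics/w1.png

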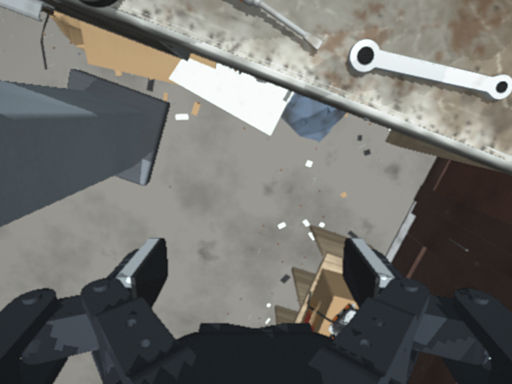

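```bash
python3 - <<'E'
from h import *
s=bot.camera("scene");d=bot.camera("side")
S=lambda u,v,z:ray(s,u/4+215,v/4+135,z)
D=lambda u,v,z:ray(d,u/5+200,v/5+150,z)
P={}
for n,u,v,z in [("hingeN",88,425,.09),("hingeF",68,208,.09),("frontF",232,207,.09),("frontN",270,418,.09),("barF",306,258,.094),("barN",331,352,.094),("baseN_h",72,552,.0),("baseN_f",312,540,.006)]:
    P[n]=S(u,v,z); print(n,P[n].round(4))
for n,u,v,z in [("barA",478,196,.094),("barB",590,243,.094),("baseN_h",508,502,.0),("baseN_f",660,408,.006),("hingeF",240,243,.09),("hingeN",490,352,.09)]:
    P[n+'2']=D(u,v,z); print("side",n,P[n+'2'].round(4))
for u,v in [(226,106),(283,162),(315,60)]: print("drift top",S(u,v,.064).round(4))
for u,v in [(224,177),(276,233),(311,128)]: print("drift base",S(u,v,.004).round(4))
for u,v in [(215,158),(323,174),(235,103)]: print("side drift top",D(u,v,.064).round(4))
for a,b in [("hingeN","hingeF"),("barN","barF"),("frontN","frontF"),("baseN_h","baseN_f"),("barB2","barA2"),("hingeN2","hingeF2")]:
    v=P[b]-P[a]; print(a,b,np.degrees(np.arctan2(v[1],v[0])).round(2),np.linalg.norm(v).round(4))
E
```

```text
hingeN [0.3963 0.3712 0.09  ]
hingeF [0.5848 0.2771 0.09  ]
frontF [0.5294 0.182  0.09  ]
frontN [0.3467 0.2778 0.09  ]
barF [0.4546 0.1749 0.094 ]
barN [0.3719 0.2156 0.094 ]
baseN_h [0.3885 0.3878 0.    ]
baseN_f [0.3169 0.2623 0.006 ]
side barA [0.4567 0.1818 0.094 ]
side barB [0.3737 0.231  0.094 ]
side baseN_h [0.3838 0.388  0.    ]
side baseN_f [0.3204 0.2646 0.006 ]
side hingeF [0.581 0.283 0.09 ]
side hingeN [0.398  0.3796 0.09  ]
drift top [0.6665 0.0945 0.064 ]
drift top [0.5845 0.0997 0.064 ]
drift top [ 0.6854 -0.0018  0.064 ]
drift base [0.6596 0.0983 0.004 ]
drift base [0.5807 0.1045 0.004 ]
drift base [0.68   0.0011 0.004 ]
side drift top [0.6639 0.1045 0.064 ]
side drift top [0.5837 0.1101 0.064 ]
side drift top [0.6852 0.0041 0.064 ]
hingeN hingeF -26.53 0.2106
barN barF -26.23 0.0922
frontN frontF -27.64 0.2063
baseN_h baseN_f -119.71 0.1446
barB2 barA2 -30.61 0.0965
hingeN2 hingeF2 -27.82 0.207
```

Request:
play_rows([
  [[0,0,-0.04,0],[0,0,-0.04,0],[0.012,-0.0135,0,0],[0.0237,-0.027,0,0],[0.0237,-0.027,0,0]],
], gripper=0.04, squeeze=20)

```text
time: 0.77
ee_pos: [0.2187, -0.4341, 0.3114]
tcp_rot: [180.0, -0.0, 19.6]
wrist_force: [0.8, 0.8, -0.4]
opening: 0.0401
grasp_force: 0.0
```

Request:
play_rows([
  [[0.0237,-0.027,0,0],[0.0237,-0.027,0,0],[0.0237,-0.027,0,0],[0.0237,-0.027,0,0],[0.0237,-0.027,0,0]],
])

```text
time: 1.18
ee_pos: [0.2847, -0.2656, 0.3114]
tcp_rot: [180.0, -0.0, 19.7]
wrist_force: [1.9, 0.5, -0.5]
opening: 0.0396
grasp_force: 0.0
```

Request:
play_rows([
  [[0.0237,-0.027,0,0],[0.0237,-0.027,0,0],[0.0237,-0.027,0,0],[0.0237,-0.027,0,0],[0.0237,-0.027,0,0]],
])

```text
time: 1.6
ee_pos: [0.3508, -0.0984, 0.3115]
tcp_rot: [180.0, -0.0, 19.7]
wrist_force: [0.4, -0.3, 0.5]
opening: 0.0396
grasp_force: 0.0
```

Request:
play_rows([
  [[0.0237,-0.027,0,0],[0.0237,-0.027,0,0],[0.0237,-0.027,0,0],[0.0237,-0.027,0,0],[0.0237,-0.027,0,0]],
])

```text
time: 2.02
ee_pos: [0.4169, 0.0689, 0.3115]
tcp_rot: [180.0, -0.0, 19.7]
wrist_force: [0.3, -1.0, -0.5]
opening: 0.0403
grasp_force: 0.0
```

Request:
play_rows([
  [[0.0237,-0.027,0,0],[0.0237,-0.027,0,0],[0.012,-0.0135,0,0],[0,0,0,0.118],[0,0,0,0.118]],
])

```text
time: 2.43
ee_pos: [0.4621, 0.0989, 0.3105]
tcp_rot: [-177.6, 0.2, 10.7]
wrist_force: [0.8, -0.7, 0.2]
opening: 0.0401
grasp_force: 0.0
```

Request:
play_rows([
  [[0,0,0,0.118],[0,0,0,0.118],[0,0,0,0.118],[0,0,0,0.118],[0,0,0,0.118]],
])

```text
time: 2.85
ee_pos: [0.4535, -0.0545, 0.3114]
tcp_rot: [-171.6, 3.1, -12.0]
wrist_force: [0.1, -0.1, -0.1]
opening: 0.04
grasp_force: 0.0
```

Request:
play_rows([
  [[0,0,0,0],[0,0,0,0],[0,0,0,0],[0,0,0,0],[0,0,0,0]],
])

```text
time: 3.27
ee_pos: [0.4537, -0.0522, 0.3116]
tcp_rot: [-171.6, 3.1, -11.7]
wrist_force: [-0.3, -0.6, 0.5]
opening: 0.0403
grasp_force: 0.0
```

```bash
python3 - <<'E'
from h import *
w=bot.camera("wrist")
cv2.imwrite("pics/w2.png",w["img"]); print({k:v for k,v in w.items() if k!="img"}); o=bot.get_obs(); print(o["ee_pos"],o["tcp_rot"],o["q"])
E
```

```text
{'vfov': 66.40501513577577, 'cx': 254.80765594755465, 'cy': 192.30084461691172, 'xyz': array([ 0.52307072, -0.08846989,  0.44806923]), 'attitude': array([ 161.44830345,    8.35402516, -102.03008906])}
[ 0.45374059 -0.05216228  0.31159478] [-171.65048426    3.10391689  -11.69740504] [-11.75486314  -2.40515448  11.24547493 106.76296526   8.34640033
 179.94201201]
```

View pics/w2.png

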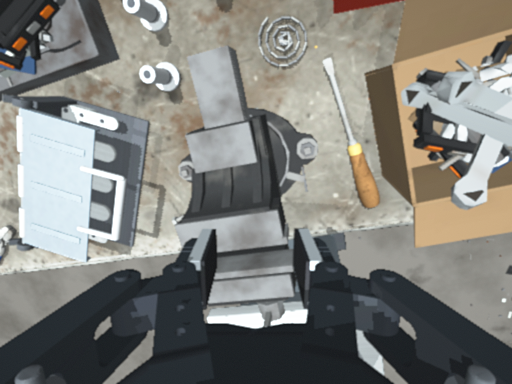

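Request:
play_rows([
  [[0,0,0,-0.118],[0,0,0,-0.118],[0,0,0,-0.118],[0,0,0,-0.118],[0,0,0,0]],
])

```text
time: 3.73
ee_pos: [0.4537, -0.0524, 0.3116]
tcp_rot: [-171.2, -1.1, 15.3]
wrist_force: [-0.1, 1.2, 0.9]
opening: 0.0402
grasp_force: 0.0
```

Request:
play_rows([
  [[0,0,0,0],[0,0,0,0],[0,0,0,0],[0,0,0,0],[0,0,0,0]],
])

```text
time: 4.15
ee_pos: [0.4536, -0.0531, 0.3115]
tcp_rot: [-171.1, -1.0, 14.9]
wrist_force: [-0.0, -0.3, -0.1]
opening: 0.0398
grasp_force: 0.0
```

Request:
play_rows([
  [[0,0,0,-0.124],[0,0,0,-0.124],[0,0,0,-0.124],[0,0,0,-0.124],[0,0,0,-0.124]],
])

```text
time: 4.57
ee_pos: [0.4536, -0.0532, 0.3115]
tcp_rot: [-173.4, -6.0, 50.5]
wrist_force: [-0.2, 0.2, 0.0]
opening: 0.0399
grasp_force: 0.0
```

Request:
play_rows([
  [[0,0,0,-0.124],[0,0,0,-0.124],[0,0,0,-0.124],[0,0,0,-0.124],[0,0,0,-0.124]],
])

```text
time: 4.98
ee_pos: [0.4536, -0.0532, 0.3115]
tcp_rot: [-178.1, -8.7, 86.2]
wrist_force: [-0.8, 0.4, 0.7]
opening: 0.04
grasp_force: 0.0
```

Request:
play_rows([
  [[0,0,0,-0.124],[0,0,0,-0.124],[0,0,0,-0.124],[0,0,0,-0.124],[0,0,0,-0.124]],
])

```text
time: 5.4
ee_pos: [0.4536, -0.0532, 0.3115]
tcp_rot: [176.4, -8.2, 122.1]
wrist_force: [-0.9, 0.2, 0.2]
opening: 0.0399
grasp_force: 0.0
```

Request:
play_rows([
  [[0,0,0,-0.124],[0,0,0,-0.124],[0,0,0,-0.124],[0,0,0,-0.124],[0,0,0,-0.124]],
])

```text
time: 5.82
ee_pos: [0.4536, -0.0532, 0.3115]
tcp_rot: [172.4, -4.6, 157.7]
wrist_force: [-0.7, -0.3, -0.4]
opening: 0.0401
grasp_force: 0.0
```

Request:
play_rows([
  [[0,0,0,-0.124],[0,0,0,-0.124],[0,0,0,-0.124],[0,0,0,-0.124],[0,0,0,-0.124]],
])

```text
time: 6.23
ee_pos: [0.4536, -0.0532, 0.3115]
tcp_rot: [171.1, 0.7, -167.1]
wrist_force: [-0.7, -0.5, -0.8]
opening: 0.04
grasp_force: 0.0
```

Request:
play_rows([
  [[0,0,0,-0.124],[0,0,0,-0.124],[0,0,0,-0.124],[0,0,0,-0.124],[0,0,0,-0.124]],
])

```text
time: 6.65
ee_pos: [0.4536, -0.0532, 0.3115]
tcp_rot: [173.1, 5.7, -131.9]
wrist_force: [-1.3, 0.3, -0.7]
opening: 0.0399
grasp_force: 0.0
```

Request:
play_rows([
  [[0,0,0,-0.124],[0,0,0,-0.124],[0,0,0,-0.124],[0,0,0,-0.124],[0,0,0,-0.124]],
])

```text
time: 7.07
ee_pos: [0.4536, -0.0532, 0.3115]
tcp_rot: [177.7, 8.6, -96.2]
wrist_force: [-0.4, 0.3, -0.8]
opening: 0.0403
grasp_force: 0.0
```

Request:
play_rows([
  [[0,0,0,-0.124],[0,0,0,-0.124],[0,0,0,-0.124],[0,0,0,-0.124],[0,0,0,-0.124]],
])

```text
time: 7.48
ee_pos: [0.4536, -0.0532, 0.3115]
tcp_rot: [-176.8, 8.3, -60.3]
wrist_force: [-0.8, -0.1, -1.4]
opening: 0.0401
grasp_force: 0.0
```

Request:
play_rows([
  [[0,0,0,-0.124],[0,0,0,-0.124],[0,0,0,-0.124],[0,0,0,-0.124],[0,0,0,-0.124]],
])

```text
time: 7.9
ee_pos: [0.4536, -0.0532, 0.3115]
tcp_rot: [-172.6, 4.9, -24.7]
wrist_force: [0.3, -0.4, 0.0]
opening: 0.0399
grasp_force: 0.0
```

```bash
cat > st.py <<'E'
from h import *
o=bot.get_obs(); M=R.from_euler("xyz",o["tcp_rot"],degrees=True).as_matrix()
print(o["ee_pos"].round(4),o["tcp_rot"].round(2),o["q"].round(2),"toolz",M[:,2].round(4),"tilt",np.degrees(np.arccos(-M[2,2])).round(2),"t",o["time"])
E
python3 st.py
```

```text
[ 0.4536 -0.0532  0.3115] [-172.55    4.91  -24.68] [ -11.89   -2.39   11.25  106.77    8.35 -167.12] toolz [-0.0229  0.1532 -0.9879] tilt 8.91 t 7.9
```

Request:
play_rows([
  [[0,0,0,-0.124],[0,0,0,-0.124],[0,0,0,-0.124],[0,0,0,-0.124],[0,0,0,-0.124]],
])

```text
time: 8.32
ee_pos: [0.4581, 0.0465, 0.3111]
tcp_rot: [-175.5, 0.4, 2.9]
wrist_force: [0.9, 0.2, 0.8]
opening: 0.0399
grasp_force: 0.0
```

```bash
python3 st.py
```

```text
[0.4581 0.0465 0.3111] [-175.48    0.38    2.9 ] [   3.     -4.36    9.65  104.38    4.52 -179.9 ] toolz [-0.0106  0.0784 -0.9969] tilt 4.54 t 8.3167
```

Request:
play_rows([
  [[0,0,0,-0.124],[0,0,0,-0.124],[0,0,0,-0.124],[0,0,0,0],[0,0,0,0]],
])

```text
time: 8.73
ee_pos: [0.4371, 0.1396, 0.3113]
tcp_rot: [-179.5, -0.7, 17.3]
wrist_force: [-0.2, 0.1, 0.2]
opening: 0.04
grasp_force: 0.0
```

```bash
python3 st.py
```

```text
[0.4371 0.1396 0.3113] [-179.52   -0.71   17.32] [  17.41   -5.54    8.68  103.51    0.47 -179.91] toolz [ 0.0094  0.0116 -0.9999] tilt 0.85 t 8.7333
```

Request:
play_rows([
  [[0,0,0,0.112],[0,0,0,0.112],[0,0,0,0.112],[0,0,0,0.112],[0,0,0,0.112]],
])

```text
time: 9.15
ee_pos: [0.4381, 0.1367, 0.3113]
tcp_rot: [-179.2, -0.3, -15.5]
wrist_force: [-0.4, -0.5, 0.3]
opening: 0.0401
grasp_force: 0.0
```

Request:
play_rows([
  [[0,0,0,0.112],[0,0,0,0.112],[0,0,0,0],[0,0,0,0],[0,0,0,0]],
])

```text
time: 9.57
ee_pos: [0.4379, 0.1373, 0.3113]
tcp_rot: [-179.2, -0.2, -27.7]
wrist_force: [-0.3, 0.3, 0.3]
opening: 0.0399
grasp_force: 0.0
```

```bash
python3 - <<'E'
from h import *
w=bot.camera("wrist")
cv2.imwrite("pics/w3.png",w["img"]); print({k:v for k,v in w.items() if k!="img"})
import pickle; pickle.dump(w,open("w3.pkl","wb"))
E
python3 st.py
```

```text
{'vfov': 66.40501513577577, 'cx': 254.80765594755465, 'cy': 192.30084461691172, 'xyz': array([0.49639495, 0.10348706, 0.45328378]), 'attitude': array([ 164.74023327,    0.85996261, -117.54503642])}
[0.4378 0.1375 0.3113] [-1.7916e+02 -1.7000e-01 -2.7680e+01] [  17.13   -5.53    8.69  103.51    0.48 -135.19] toolz [ 0.0093  0.0116 -0.9999] tilt 0.85 t 9.6167
```

View pics/w3.png

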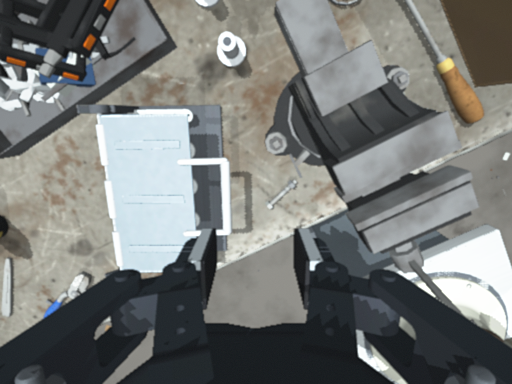

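```bash
python3 - <<'E'
from h import *
import pickle
w=pickle.load(open("w3.pkl","rb"))
g=w["img"]; hsv=cv2.cvtColor(g,cv2.COLOR_BGR2HSV)
# bar axis: bright pixels near u 215..235 for rows 170..225
for v in range(165,232,12):
    row=g[v,205:245].mean(axis=1); u=np.where(row>205)[0]+205; print(v,u.min() if len(u) else None,u.max() if len(u) else None)
for n,u,v,z in [("bar mid",226,197,.088),("barF",225.5,160,.088),("barN",226.5,233,.088),("arm top corner",228,159,.088),("base front far corner",221,105,.006),("base front right low",225,248,.006),("hinge far",99,112,.09),("hinge near",118,270,.09),("coverfrontfar",188,112,.09),("drift1top",232,40,.064),("drift1base",232,51,.004)]:
    print(n,ray(w,u,v,z).round(4))
th=np.radians(62.3);ex=np.array([np.cos(th),np.sin(th),0]);ey=np.array([-ex[1],ex[0],0])
o=ray(w,221,105,.006)+.075*ex+.118*ey; o[2]=0
print("stand origin from corner",o)
for p in [(-75,-118,6),(-75,118,6),(75,-118,6),(-88,0,88),(-88,-50,88),(-88,50,88),(62,0,88)]:
    print(p,proj(w,o+ex*p[0]/1e3+ey*p[1]/1e3+np.array([0,0,p[2]/1e3])).round(1))
a=cv2.resize(g[90:280,80:260],None,fx=3,fy=3,interpolation=cv2.INTER_CUBIC); cv2.imwrite("pics/w3c.png",a)
E
```

```text
165 221 228
177 221 228
189 222 229
201 222 229
213 223 229
225 223 230
bar mid [0.4221 0.1906 0.088 ]
barF [0.4647 0.1677 0.088 ]
barN [0.3778 0.2145 0.088 ]
arm top corner [0.4644 0.1643 0.088 ]
base front far corner [0.5315 0.1486 0.006 ]
base front right low [0.3287 0.2547 0.006 ]
hinge far [0.5859 0.2745 0.09  ]
hinge near [0.399  0.3756 0.09  ]
coverfrontfar [0.5362 0.1792 0.09  ]
drift1top [0.5864 0.0942 0.064 ]
drift1base [0.5879 0.0995 0.004 ]
stand origin from corner [0.46187812 0.26984765 0.        ]
(-75, -118, 6) [221. 105.]
(-75, 118, 6) [224.9 251.9]
(75, -118, 6) [119.2 104.7]
(-88, 0, 88) [225.5 198.2]
(-88, -50, 88) [224.6 160. ]
(-88, 50, 88) [226.4 233.9]
(62, 0, 88) [110.9 197.4]
```

View pics/w3c.png

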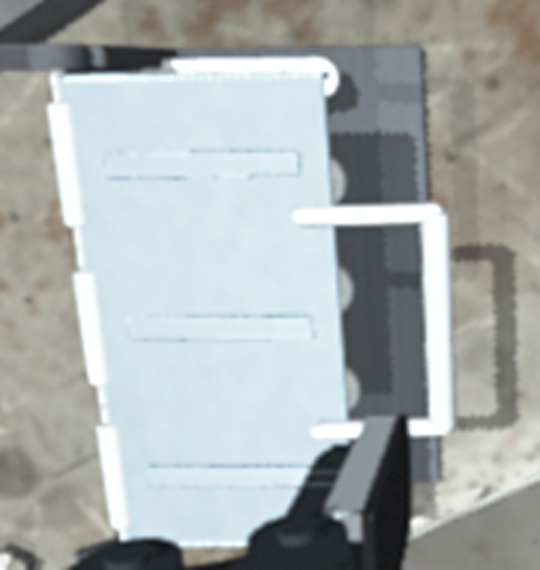

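Request:
play_rows([
  [[0,0,0,0.1212],[0,0,0,0.1212],[0,0,0,0.1212],[0,0,0,0.1212],[0,0,0,0.1212]],
], gripper=0.03)

```text
time: 10.03
ee_pos: [0.4377, 0.1378, 0.3113]
tcp_rot: [-179.2, 0.3, -62.7]
wrist_force: [0.4, -0.2, -0.9]
opening: 0.0299
grasp_force: 0.0
```

Request:
play_rows([
  [[0,0,0,0.1212],[0,0,0,0.1212],[0,0,0,0.1212],[0,0,0,0.1212],[0,0,0,0.1212]],
])

```text
time: 10.45
ee_pos: [0.4377, 0.1378, 0.3113]
tcp_rot: [-179.6, 0.7, -97.5]
wrist_force: [-0.9, -0.0, -0.2]
opening: 0.0299
grasp_force: 0.0
```

Request:
play_rows([
  [[0,0,0,0.1212],[0,0,0,0.1212],[0,0,0,0.1212],[0,0,0,0.1212],[0,0,0,0.1212]],
])

```text
time: 10.87
ee_pos: [0.4377, 0.1378, 0.3113]
tcp_rot: [179.9, 0.8, -132.2]
wrist_force: [-0.2, 0.8, -0.0]
opening: 0.0299
grasp_force: 0.0
```

Request:
play_rows([
  [[0,0,0,0.1212],[0,0,0,0.1212],[0,0,0,0.1212],[0,0,0,0.1212],[0,0,0,0.1212]],
])

```text
time: 11.28
ee_pos: [0.4377, 0.1378, 0.3113]
tcp_rot: [179.5, 0.7, -166.9]
wrist_force: [0.1, -0.2, -0.1]
opening: 0.0298
grasp_force: 0.0
```

Request:
play_rows([
  [[0,0,0,0.1212],[0,0,0,0.1212],[0,0,0,0.1212],[0,0,0,0.1212],[0,0,0,0.1212]],
])

```text
time: 11.7
ee_pos: [0.4377, 0.1378, 0.3113]
tcp_rot: [179.2, 0.2, 158.4]
wrist_force: [0.9, -0.9, -0.5]
opening: 0.0301
grasp_force: 0.0
```

Request:
play_rows([
  [[0,0,0,0.1212],[0.01,0.01,0,0],[0.01,0.01,0,0],[0.01,0.01,0,0],[0.01,0.01,0,0]],
])

```text
time: 12.12
ee_pos: [0.4213, 0.1925, 0.3118]
tcp_rot: [179.2, 0.2, 151.8]
wrist_force: [-0.5, 0.4, -0.1]
opening: 0.0302
grasp_force: 0.0
```

Request:
play_rows([
  [[0,0,0.04,0],[0,0,0.04,0],[0,0,0.04,0],[0,0,0.03,0],[0,0,0,0]],
])

```text
time: 12.53
ee_pos: [0.4202, 0.1926, 0.1556]
tcp_rot: [179.6, -0.2, 151.8]
wrist_force: [-0.7, -0.5, 0.8]
opening: 0.0302
grasp_force: 0.0
```

```bash
python3 st.py; python3 - <<'E'
from h import *
w=bot.camera("wrist"); cv2.imwrite("pics/w4.png",w["img"])
print(proj(w,[.4218,.1915,.088]),proj(w,[.4929,.3236,.088]))
E
```

```text
[0.4202 0.1926 0.1556] [ 1.7958e+02 -1.6000e-01  1.5177e+02] [ 24.39  -8.15 -11.13  86.77   0.38  52.62] toolz [ 0.0011  0.0078 -1.    ] tilt 0.45 t 12.5333
[254.44390377 206.44205494] [453.11542411 206.54426081]
```

View pics/w4.png

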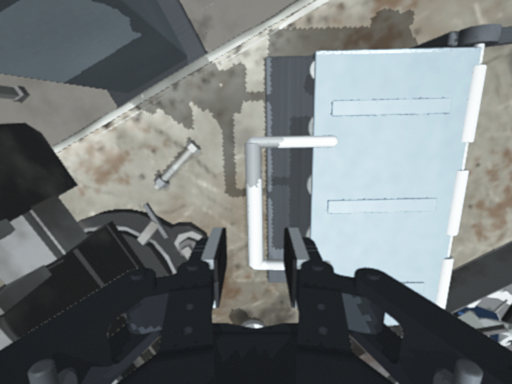

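Request:
play_rows([
  [[0,0,0.029,0],[0,0,0.029,0],[0,0,0.028,0],[0,0,0,0],[0,0,0,0]],
])

```text
time: 13.0
ee_pos: [0.4241, 0.1949, 0.0776]
tcp_rot: [179.1, 0.2, 151.7]
wrist_force: [-0.9, 0.3, 2.0]
opening: 0.0299
grasp_force: 0.0
```

Request:
play_rows([
  [[0,0,0,0],[0,0,0,0],[0,0,0,0],[0,0,0,0],[0,0,0,0]],
], gripper=0.0, squeeze=20)

```text
time: 13.42
ee_pos: [0.4229, 0.1917, 0.0788]
tcp_rot: [179.5, 0.3, 151.6]
wrist_force: [-11.8, -22.1, 12.3]
opening: 0.011
grasp_force: 20.3
```

```bash
python3 st.py
```

```text
[0.4229 0.1917 0.0788] [179.51   0.31 151.59] [ 2.435e+01 -7.600e+00 -1.913e+01  7.789e+01  5.000e-02  5.276e+01] toolz [ 0.0089  0.0049 -0.9999] tilt 0.58 t 13.4167
```

Request:
play_rows([
  [[0,0,0,0],[0,0,0,0],[0,-0.003,0.004,0],[0,0,0.004,0],[0,0,0,0]],
], gripper=0.03)

```text
time: 13.83
ee_pos: [0.4222, 0.1923, 0.0674]
tcp_rot: [179.2, 0.1, 151.7]
wrist_force: [0.5, 0.0, -0.0]
opening: 0.0298
grasp_force: 0.0
```

Request:
play_rows([
  [[0,0,0,0],[0,0,0,0],[0,0,0,0],[0,0,0,0],[0,0,0,0]],
])

```text
time: 14.25
ee_pos: [0.4223, 0.1923, 0.0678]
tcp_rot: [179.2, 0.2, 151.7]
wrist_force: [-0.1, -0.1, 0.2]
opening: 0.0294
grasp_force: 0.0
```

Request:
play_rows([
  [[0,0,0,0],[0,0,0,0],[0,0,0,0],[0,0,0,0],[0,0,0,0]],
], gripper=0.0)

```text
time: 14.67
ee_pos: [0.4221, 0.192, 0.0678]
tcp_rot: [179.2, 0.2, 151.7]
wrist_force: [-2.6, -4.3, 2.9]
opening: 0.0113
grasp_force: 19.7
```

```bash
python3 st.py
```

```text
[0.4221 0.192  0.0678] [1.7921e+02 1.6000e-01 1.5167e+02] [ 24.24  -7.62 -20.38  76.51   0.36  52.57] toolz [ 0.009   0.0109 -0.9999] tilt 0.81 t 14.6667
```

```bash
cat > arc.py <<'E'
from h import *
import sys
def arc(th,yaw=61.7):
    o=bot.get_obs(); M=R.from_euler("xyz",o["tcp_rot"],degrees=True).as_matrix()
    e=np.array([np.cos(np.radians(yaw)),np.sin(np.radians(yaw)),0])
    P=np.array([e*-.15*np.cos(t)+np.array([0,0,.15*np.sin(t)]) for t in th]); L=(P-P[0])@M
    L=L.round(4); d=np.diff(L,axis=0)
    for i in range(0,len(d),5): print([[round(float(x),4) for x in r]+[0] for r in d[i:i+5]])
if __name__=="__main__": arc(eval(sys.argv[1]))
E
python3 arc.py "np.r_[np.linspace(0,.1,6),np.linspace(.1,2.0,36)[1:],np.linspace(2.0,2.3,16)[1:]]"
```

```text
[[-0.0, 0.0001, -0.003, 0], [0.0, 0.0001, -0.003, 0], [0.0, 0.0002, -0.003, 0], [0.0, 0.0002, -0.003, 0], [0.0, 0.0004, -0.003, 0]]
[[-0.0001, 0.0011, -0.008, 0], [0.0, 0.0016, -0.008, 0], [0.0, 0.002, -0.0079, 0], [0.0, 0.0024, -0.0078, 0], [0.0, 0.0029, -0.0076, 0]]
[[-0.0001, 0.0032, -0.0075, 0], [0.0, 0.0037, -0.0072, 0], [0.0, 0.0041, -0.0071, 0], [0.0, 0.0044, -0.0068, 0], [0.0, 0.0048, -0.0066, 0]]
[[0.0, 0.0051, -0.0063, 0], [-0.0001, 0.0055, -0.006, 0], [0.0, 0.0058, -0.0057, 0], [0.0, 0.0061, -0.0054, 0], [0.0, 0.0064, -0.0051, 0]]
[[0.0, 0.0066, -0.0047, 0], [0.0, 0.0069, -0.0043, 0], [0.0, 0.0071, -0.004, 0], [0.0, 0.0074, -0.0035, 0], [0.0, 0.0075, -0.0032, 0]]
[[0.0, 0.0076, -0.0027, 0], [0.0, 0.0078, -0.0024, 0], [0.0, 0.008, -0.0019, 0], [0.0, 0.008, -0.0014, 0], [0.0, 0.008, -0.0011, 0]]
[[0.0, 0.0082, -0.0006, 0], [0.0, 0.0081, -0.0001, 0], [0.0, 0.0081, 0.0003, 0], [0.0, 0.0081, 0.0007, 0], [0.0, 0.0081, 0.0012, 0]]
[[0.0, 0.008, 0.0016, 0], [0.0, 0.0079, 0.002, 0], [0.0, 0.0077, 0.0025, 0], [0.0, 0.0076, 0.0029, 0], [0.0001, 0.0075, 0.0033, 0]]
[[0.0, 0.0027, 0.0013, 0], [0.0, 0.0027, 0.0013, 0], [0.0, 0.0026, 0.0015, 0], [0.0, 0.0026, 0.0014, 0], [0.0, 0.0026, 0.0016, 0]]
[[0.0, 0.0026, 0.0015, 0], [0.0, 0.0025, 0.0017, 0], [0.0, 0.0025, 0.0016, 0], [0.0, 0.0024, 0.0018, 0], [0.0, 0.0024, 0.0017, 0]]
[[0.0, 0.0024, 0.0019, 0], [0.0, 0.0024, 0.0018, 0], [0.0, 0.0023, 0.0019, 0], [0.0, 0.0022, 0.002, 0], [0.0, 0.0023, 0.002, 0]]
```

First half, watching the force.

Request:
play_rows([
  [[0.0,0.0001,-0.003,0],[0.0,0.0001,-0.003,0],[0.0,0.0002,-0.003,0],[0.0,0.0002,-0.003,0],[0.0,0.0004,-0.003,0]],
])

```text
time: 15.08
ee_pos: [0.4224, 0.1926, 0.0829]
tcp_rot: [179.2, 0.1, 151.7]
wrist_force: [-0.6, -6.1, -0.9]
opening: 0.0113
grasp_force: 19.6
```

Request:
play_rows([
  [[0.0,0.0011,-0.008,0],[0.0,0.0016,-0.008,0],[0.0,0.002,-0.0079,0],[0.0,0.0024,-0.0078,0],[0.0,0.0029,-0.0076,0]],
])

```text
time: 15.5
ee_pos: [0.4265, 0.2006, 0.1228]
tcp_rot: [179.3, 0.1, 151.6]
wrist_force: [-4.6, -8.2, 0.4]
opening: 0.0116
grasp_force: 19.7
```

Request:
play_rows([
  [[0.0,0.0032,-0.0075,0],[0.0,0.0037,-0.0072,0],[0.0,0.0041,-0.0071,0],[0.0,0.0044,-0.0068,0],[0.0,0.0048,-0.0066,0]],
])

```text
time: 15.92
ee_pos: [0.435, 0.2173, 0.1588]
tcp_rot: [179.4, 0.1, 151.6]
wrist_force: [-10.8, -14.3, 9.1]
opening: 0.0113
grasp_force: 20.3
```

Request:
play_rows([
  [[0.0,0.0051,-0.0063,0],[0.0,0.0055,-0.006,0],[0.0,0.0058,-0.0057,0],[0.0,0.0061,-0.0054,0],[0.0,0.0064,-0.0051,0]],
])

```text
time: 16.33
ee_pos: [0.4483, 0.2431, 0.1892]
tcp_rot: [179.2, 0.1, 151.7]
wrist_force: [-14.4, -11.6, 17.9]
opening: 0.0114
grasp_force: 20.8
```

```bash
python3 st.py; python3 -c "
from h import *
o=bot.get_obs();e=np.array([.4741,.8805]);h=np.array([.4221,.192])+.15*e;d=o['ee_pos'][:2]-h
t=.1+1.9*15/35;print(t,'want x,z',-.15*np.cos(t),.0678+.15*np.sin(t),'got',d@e,o['ee_pos'][2],'side',d@[-e[1],e[0]])"
```

```text
[0.4483 0.2431 0.1892] [1.7922e+02 1.3000e-01 1.5166e+02] [28.29 -1.91 -1.64 89.55  0.32 56.63] toolz [ 0.0084  0.0109 -0.9999] tilt 0.79 t 16.3333
0.9142857142857143 want x,z -0.0915534803938469 0.1866190230046245 got -0.09257071643019618 0.18915354726547798 side 0.0011127511360984688
```

Request:
play_rows([
  [[0.0,0.0055,-0.006,0],[0.0,0.0059,-0.0055,0],[0.0,0.0067,-0.0055,0],[0.0,0.0072,-0.0043,0],[0.0,0.0075,-0.0035,0]],
])

```text
time: 16.75
ee_pos: [0.4641, 0.274, 0.2111]
tcp_rot: [179.2, -0.1, 151.7]
wrist_force: [-4.6, 4.3, -8.7]
opening: 0.0112
grasp_force: 19.8
```

Request:
play_rows([
  [[0.0,0.0076,-0.0027,0],[0.0,0.0078,-0.0024,0],[0.0,0.008,-0.0019,0],[0.0,0.008,-0.0014,0],[0.0,0.008,-0.0011,0]],
])

```text
time: 17.17
ee_pos: [0.4825, 0.3085, 0.2223]
tcp_rot: [179.1, -0.0, 151.7]
wrist_force: [-5.5, 2.4, -4.7]
opening: 0.0111
grasp_force: 19.9
```

```bash
python3 -c "
from h import *
o=bot.get_obs();e=np.array([.4741,.8805]);h=np.array([.4221,.192])+.15*e;d=o['ee_pos'][:2]-h
t=.1+1.9*25/35;print(t,'want x,z',-.15*np.cos(t),.0678+.15*np.sin(t),'got',d@e,o['ee_pos'][2],'side',d@[-e[1],e[0]])"
```

```text
1.4571428571428573 want x,z -0.01701134228207733 0.21683225903730374 got -0.018794920748959085 0.22229658935802854 side 0.002055189577146416
```

Request:
play_rows([
  [[0.0,0.0082,-0.0002,0],[0.0,0.0081,0.0001,0],[0.0,0.0081,0.0003,0],[0.0,0.0081,0.0007,0],[0.0,0.0081,0.0012,0]],
])

```text
time: 17.58
ee_pos: [0.5019, 0.3445, 0.2212]
tcp_rot: [179.1, -0.0, 151.8]
wrist_force: [-5.9, 1.5, 0.4]
opening: 0.0111
grasp_force: 20.5
```

Request:
play_rows([
  [[0.0,0.008,0.0016,0],[0.0,0.0079,0.002,0],[0.0,0.0077,0.0025,0],[0.0,0.0076,0.0029,0],[0.0,0.0075,0.0033,0]],
])

```text
time: 18.0
ee_pos: [0.5204, 0.3788, 0.2093]
tcp_rot: [179.1, -0.0, 151.8]
wrist_force: [-5.5, 3.2, 2.0]
opening: 0.0113
grasp_force: 20.8
```

Request:
play_rows([
  [[0.0,0.0027,0.0013,0],[0.0,0.0027,0.0013,0],[0.0,0.0026,0.0015,0],[0.0,0.0026,0.0014,0],[0.0,0.0026,0.0016,0]],
])

```text
time: 18.42
ee_pos: [0.5267, 0.3903, 0.2024]
tcp_rot: [179.1, -0.0, 151.8]
wrist_force: [-6.0, 3.0, 1.1]
opening: 0.0108
grasp_force: 21.0
```

```bash
python3 st.py; python3 -c "
from h import *
o=bot.get_obs();e=np.array([.4741,.8805]);h=np.array([.4221,.192])+.15*e;d=o['ee_pos'][:2]-h
t=2.1;print(t,'want x,z',-.15*np.cos(t),.0678+.15*np.sin(t),'got',d@e,o['ee_pos'][2],'side',d@[-e[1],e[0]])"
```

```text
[0.5267 0.3903 0.2024] [ 1.7906e+02 -1.0000e-02  1.5176e+02] [36.37 18.66 22.81 93.31  0.41 64.61] toolz [ 0.0076  0.0145 -0.9999] tilt 0.94 t 18.4167
2.1 want x,z 0.07572691568997864 0.19728140499733104 got 0.07418198082703512 0.2023560412934271 side 0.0019583840189453354
```

Request:
play_rows([
  [[0.0,0.0026,0.0015,0],[0.0,0.0025,0.0017,0],[0.0,0.0025,0.0016,0],[0.0,0.0024,0.0018,0],[0.0,0.0024,0.0017,0]],
])

```text
time: 18.83
ee_pos: [0.5326, 0.4014, 0.1942]
tcp_rot: [179.1, -0.0, 151.8]
wrist_force: [-5.7, 3.4, 1.3]
opening: 0.011
grasp_force: 20.9
```

Request:
play_rows([
  [[0.0,0.0024,0.0019,0],[0.0,0.0024,0.0018,0],[0.0,0.0023,0.0019,0],[0.0,0.0022,0.002,0],[0.0,0.0012,0.001,0]],
])

```text
time: 19.25
ee_pos: [0.5377, 0.4109, 0.1855]
tcp_rot: [179.1, -0.0, 151.8]
wrist_force: [-7.1, 4.7, 1.2]
opening: 0.0113
grasp_force: 21.0
```

Request:
play_rows([
  [[0,0.0008,0.0007,0],[0,0.0008,0.0007,0],[0,0.0008,0.0007,0],[0,0,0,0],[0,0,0,0]],
])

```text
time: 19.67
ee_pos: [0.5388, 0.4129, 0.1835]
tcp_rot: [179.1, -0.0, 151.8]
wrist_force: [-5.3, 3.6, 0.2]
opening: 0.0113
grasp_force: 21.0
```

Request:
play_rows([
  [[0,0.0008,0.0007,0],[0,0.0008,0.0007,0],[0,0.0008,0.0007,0],[0,0,0,0],[0,0,0,0]],
])

```text
time: 20.08
ee_pos: [0.539, 0.4131, 0.1832]
tcp_rot: [179.2, 0.0, 151.7]
wrist_force: [-15.0, -7.9, 12.1]
opening: 0.0114
grasp_force: 22.3
```

```bash
python3 st.py
```

```text
[0.539  0.4131 0.1832] [1.7921e+02 2.0000e-02 1.5172e+02] [37.34 22.   24.98 92.25  0.31 65.62] toolz [ 0.0068  0.012  -0.9999] tilt 0.79 t 20.0833
```

Request:
play_rows([
  [[0,-0.0015,-0.0013,0],[0,0,0,0],[0,0,0,0],[0,0,0,0],[0,0,0,0]],
])

```text
time: 20.5
ee_pos: [0.5389, 0.413, 0.1834]
tcp_rot: [179.1, -0.0, 151.7]
wrist_force: [-7.6, -0.4, 4.5]
opening: 0.0111
grasp_force: 21.4
```

Request:
play_rows([
  [[0,0,0,0],[0,0,0,0],[0,0,0,0],[0,0,-0.01,0],[0,0,-0.02,0]],
], gripper=0.03)

```text
time: 20.92
ee_pos: [0.5395, 0.4112, 0.2107]
tcp_rot: [179.4, 0.1, 151.7]
wrist_force: [1.3, 0.3, -0.1]
opening: 0.0297
grasp_force: 0.0
```

Request:
play_rows([
  [[0,0,-0.03,0],[0,0,-0.03,0],[0,0,-0.03,0],[0,0,-0.025,0],[0,0,0,0]],
])

```text
time: 21.33
ee_pos: [0.5393, 0.4104, 0.3343]
tcp_rot: [178.7, 0.4, 151.7]
wrist_force: [-0.8, -0.8, -0.2]
opening: 0.03
grasp_force: 0.0
```

Request:
play_rows([
  [[-0.0216,-0.0278,0,0],[-0.0216,-0.0278,0,0],[-0.0216,-0.0278,0,0],[-0.0216,-0.0278,0,0],[-0.0216,-0.0278,0,0]],
])

```text
time: 21.75
ee_pos: [0.5681, 0.2351, 0.3262]
tcp_rot: [179.1, 0.2, 151.7]
wrist_force: [0.8, 0.9, 1.0]
opening: 0.0299
grasp_force: 0.0
```

Request:
play_rows([
  [[-0.0216,-0.0278,0,0],[-0.0216,-0.0278,0,0],[0,0,0,-0.1208],[0,0,0,-0.1208],[0,0,0,-0.1208]],
], gripper=0.044)

```text
time: 22.17
ee_pos: [0.58, 0.1662, 0.3256]
tcp_rot: [179.2, 0.5, 172.7]
wrist_force: [-0.5, -0.2, 0.1]
opening: 0.0439
grasp_force: 0.0
```

Request:
play_rows([
  [[0,0,0,-0.1208],[0,0,0,-0.1208],[0,0,0,-0.1208],[0,0,0,-0.1208],[0,0,0,-0.1208]],
])

```text
time: 22.58
ee_pos: [0.5798, 0.1671, 0.3255]
tcp_rot: [179.7, 0.8, -152.6]
wrist_force: [-0.6, -0.7, 0.5]
opening: 0.0437
grasp_force: 0.0
```

Request:
play_rows([
  [[0,0,0,-0.1208],[0,0,0,-0.1208],[0,0,0,-0.1208],[0,0,0,-0.1208],[0,0,0,-0.1208]],
])

```text
time: 23.0
ee_pos: [0.5798, 0.1672, 0.3255]
tcp_rot: [-179.8, 0.9, -118.0]
wrist_force: [0.5, 0.3, -0.6]
opening: 0.044
grasp_force: 0.0
```

Request:
play_rows([
  [[0,0,0,0],[0,0,0,0],[0,0,0,0],[0,0,0,0],[0,0,0,0]],
])

```text
time: 23.42
ee_pos: [0.5797, 0.1672, 0.325]
tcp_rot: [-179.8, 0.8, -118.5]
wrist_force: [-0.3, 0.4, 0.6]
opening: 0.044
grasp_force: 0.0
```

```bash
python3 st.py; python3 - <<'E'
from h import *
import pickle
w=bot.camera("wrist"); cv2.imwrite("pics/w5.png",w["img"]); pickle.dump(w,open("w5.pkl","wb"))
E
```

```text
[0.5797 0.1672 0.325 ] [-179.84    0.84 -118.46] [ 15.86  15.75  33.19 106.75   0.49 -45.68] toolz [ 0.0094  0.0116 -0.9999] tilt 0.86 t 23.4167
```

View pics/w5.png

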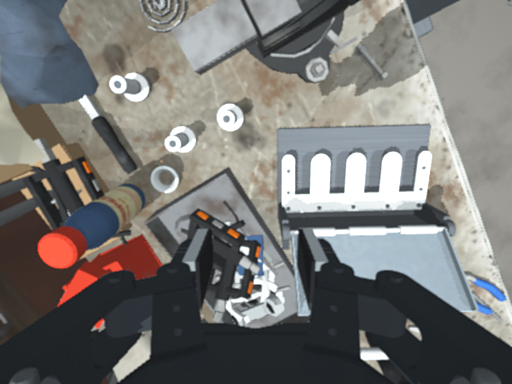

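```bash
cat > drift.py <<'E'
from h import *
import pickle
def stand(o=(.4635,.269),yaw=61.7):
    t=np.radians(yaw);ex=np.array([np.cos(t),np.sin(t),0]);ey=np.array([-ex[1],ex[0],0]);o=np.array([*o,0])
    return lambda x,y,z:o+ex*x/1e3+ey*y/1e3+np.array([0,0,z/1e3])
def find(w,P,show=False):
    """refine drift at world guess P: flange circle and top circle"""
    f,M,p=cal(w); out=[]
    for z,rad in ((.008,.020),(.064,.011)):
        c=proj(w,[P[0],P[1],z]); r=rad*f/(p[2]-z); k=6; h=int(r*2.2)+4
        x0,y0=int(c[0])-h,int(c[1])-h
        g=cv2.cvtColor(w["img"][max(y0,0):y0+2*h,max(x0,0):x0+2*h],cv2.COLOR_BGR2GRAY)
        x0,y0=max(x0,0),max(y0,0)
        g=cv2.resize(g,None,fx=k,fy=k,interpolation=cv2.INTER_CUBIC); g=cv2.GaussianBlur(g,(0,0),3)
        cs=cv2.HoughCircles(g,cv2.HOUGH_GRADIENT,1,k*2,param1=80,param2=12,minRadius=int(r*k*.88),maxRadius=int(r*k*1.12))
        if cs is None: out.append(None); continue
        cc=cs[0][:4]; u=[( (q[0]+.5)/k-.5+x0,(q[1]+.5)/k-.5+y0) for q in cc]
        out.append([ray(w,*q,z)[:2].round(4).tolist() for q in u[:3]])
    return out
E
python3 - <<'E'
from drift import *
w=pickle.load(open("w5.pkl","rb"))
for n,u,v in [("A",230,117),("B",181,140),("C",135,87)]:
    P=ray(w,u,v,.008); print(n,P.round(4),find(w,P))
print("cup",ray(w,164,180,.006).round(4))
S=stand()
for p in [(-75,-118,6),(-75,118,6),(-37,0,26),(-37,54,26),(-37,-54,26),(26.5,27,26),(62,-113,98),(62,113,98),(15,81,6)]: print(p,proj(w,S(*p)).round(1))
print("seen corners",ray(w,278,128,.006).round(4),ray(w,430,125,.006).round(4))
a=cv2.resize(w["img"][60:240,100:450],None,fx=2.28,fy=2.28,interpolation=cv2.INTER_CUBIC); cv2.imwrite("pics/w5c.png",a)
E
```

```text
A [0.5881 0.1005 0.008 ] [[[0.5885, 0.0991], [0.5887, 0.1021], [0.5991, 0.1004]], [[0.5868, 0.1002], [0.5838, 0.1011], [0.5858, 0.094]]]
B [0.6719 0.0944 0.008 ] [[[0.6718, 0.0942], [0.6695, 0.0964], [0.6692, 0.0921]], [[0.6694, 0.094], [0.656, 0.0948], [0.6553, 0.0876]]]
C [ 0.6901 -0.0032  0.008 ] [[[0.6904, -0.001], [0.6909, -0.0042], [0.7157, -0.0186]], [[0.6902, -0.0027], [0.6902, -0.0052], [0.6715, 0.0012]]]
cup [0.731  0.1355 0.006 ]
(-75, -118, 6) [277.1 126.6]
(-75, 118, 6) [431.4 126.5]
(-37, 0, 26) [356.  153.3]
(-37, 54, 26) [392.1 153.3]
(-37, -54, 26) [320.1 153.3]
(26.5, 27, 26) [369.4 193.8]
(62, -113, 98) [283.3 233.8]
(62, 113, 98) [449.6 234. ]
(15, 81, 6) [399.1 183.4]
seen corners [0.5315 0.1496 0.006 ] [0.3252 0.2558 0.006 ]
```

View pics/w5c.png

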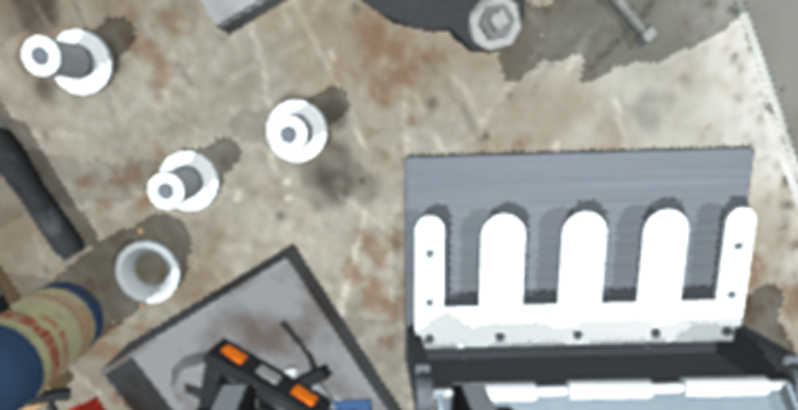

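Request:
play_rows([
  [[0,0,0,-0.0115],[0.0301,-0.0189,0,0],[0.0301,-0.0189,0,0],[0,0,0.0375,0],[0,0,0.0375,0]],
])

```text
time: 23.88
ee_pos: [0.5871, 0.0956, 0.2504]
tcp_rot: [-179.6, 1.0, -117.8]
wrist_force: [1.3, -0.4, -0.9]
opening: 0.0439
grasp_force: 0.0
```

Request:
play_rows([
  [[0,0,0.0375,0],[0,0,0.0375,0],[0,0,0.0375,0],[0,0,0.0375,0],[0,0,0,0]],
])

```text
time: 24.3
ee_pos: [0.5833, 0.0983, 0.091]
tcp_rot: [179.6, 0.4, -117.7]
wrist_force: [-1.3, 0.2, -0.6]
opening: 0.0439
grasp_force: 0.0
```

Request:
play_rows([
  [[0,0,0,0],[0,0,0,0],[0,0,0,0],[0,0,0,0],[0,0,0,0]],
])

```text
time: 24.72
ee_pos: [0.5884, 0.0991, 0.1013]
tcp_rot: [-179.7, 0.9, -117.7]
wrist_force: [-0.3, 0.2, -0.9]
opening: 0.0443
grasp_force: 0.0
```

```bash
python3 st.py; cat > look.py <<'E'
from drift import *
import sys
w=bot.camera("wrist"); o=bot.get_obs(); M=R.from_euler("xyz",o["tcp_rot"],degrees=True).as_matrix()
P=np.array(eval(sys.argv[1]));zt=float(sys.argv[2])
r=find(w,P); print("flange,top:",r)
# tool-frame move to reach P at TCP height zt
def move(T): print("to",np.round(T,4),"tool move",(M.T@(np.array(T)-o["ee_pos"])).round(4))
move([P[0],P[1],zt])
if r[0]: move([*r[0][0],zt])
if r[1]: move([*r[1][0],zt])
E
python3 look.py "(.5878,.0998)" .026
```

```text
[0.5884 0.0991 0.1013] [-179.7     0.94 -117.69] [  9.29   9.92   1.16  80.44   0.57 -53.01] toolz [ 0.0123  0.012  -0.9999] tilt 0.99 t 24.7167
flange,top: [[[0.5884, 0.0999], [0.5879, 0.1016], [0.5902, 0.0998]], [[0.5877, 0.0989], [0.5773, 0.0873], [0.5783, 0.0884]]]
to [0.5878 0.0998 0.026 ] tool move [0.0007 0.0009 0.0748]
to [0.5884 0.0999 0.026 ] tool move [0.0003 0.0005 0.0748]
to [0.5877 0.0989 0.026 ] tool move [0.0015 0.0006 0.0747]
```

Request:
play_rows([
  [[0.0005,0.0005,0.02,0],[0,0,0.02,0],[0,0,0.018,0],[0,0,0.012,0],[0,0,0.005,0]],
])

```text
time: 25.18
ee_pos: [0.5866, 0.0995, 0.0226]
tcp_rot: [-179.9, 0.8, -117.7]
wrist_force: [0.0, 0.6, 0.4]
opening: 0.0444
grasp_force: 0.0
```

Request:
play_rows([
  [[0,0,0,0],[0,0,0,0],[0,0,0,0],[0,0,0,0],[0,0,0,0]],
])

```text
time: 25.6
ee_pos: [0.5879, 0.0997, 0.0252]
tcp_rot: [-179.8, 0.9, -117.7]
wrist_force: [0.8, 0.3, 0.1]
opening: 0.0441
grasp_force: 0.0
```

Request:
play_rows([
  [[0,0,0,0],[0,0,0,0],[0,0,0,0],[0,0,0,0],[0,0,0,0]],
], gripper=0.0, squeeze=40)

```text
time: 26.02
ee_pos: [0.5876, 0.0996, 0.0247]
tcp_rot: [-179.8, 0.9, -117.7]
wrist_force: [-0.4, -0.5, 5.9]
opening: 0.0209
grasp_force: 39.0
```

Request:
play_rows([
  [[0,0,0,0],[0,0,-0.005,0],[0,0,-0.015,0],[0,0,-0.015,0],[0,0,-0.005,0]],
])

```text
time: 26.43
ee_pos: [0.5875, 0.0992, 0.066]
tcp_rot: [-179.8, 0.9, -117.7]
wrist_force: [1.3, 0.5, -2.2]
opening: 0.0215
grasp_force: 39.3
```

Request:
play_rows([
  [[0,0,0,0],[0,0,0,0],[0,0,0,0],[0,0,0,0],[0,0,0,0]],
])

```text
time: 26.85
ee_pos: [0.5866, 0.0991, 0.0633]
tcp_rot: [-179.9, 0.8, -117.7]
wrist_force: [0.9, 0.1, -1.6]
opening: 0.0212
grasp_force: 39.3
```

```bash
cat > go.py <<'E'
# usage: go.py X Y Z in mm of stand frame (TCP target)
from drift import *
import sys
S=stand((.4635,.269),62.2); o=bot.get_obs(); M=R.from_euler("xyz",o["tcp_rot"],degrees=True).as_matrix()
print(o["ee_pos"].round(4),o["tcp_rot"].round(2),o["wrist_force"].round(1))
p=o["ee_pos"]
for a in sys.argv[1:]:
    T=S(*eval(a)); print(a,T.round(4),"tool move",(M.T@(T-p)).round(4)); p=T
E
python3 go.py "(-110,-81,70)" "(-85,-81,38)" "(15,-81,36)"
```

```text
[0.5866 0.0991 0.0633] [-179.9     0.79 -117.69] [ 0.9  0.1 -1.6]
(-110,-81,70) [0.4838 0.1339 0.07  ] tool move [ 0.0168  0.1071 -0.0071]
(-85,-81,38) [0.4955 0.156  0.038 ] tool move [-0.0246  0.      0.0323]
(15,-81,36) [0.5421 0.2445 0.036 ] tool move [-0.1    -0.0002  0.0034]
```

Request:
play_rows([
  [[0.001,0.007,0,0],[0.004,0.028,-0.002,0],[0.0058,0.035,-0.003,0],[0.004,0.028,-0.002,0],[0.002,0.0091,0,0]],
])

```text
time: 27.27
ee_pos: [0.4809, 0.1348, 0.0707]
tcp_rot: [-179.9, 0.8, -117.6]
wrist_force: [0.1, -0.9, -2.8]
opening: 0.021
grasp_force: 39.8
```

Request:
play_rows([
  [[0,0,0,0],[0,0,0,0],[0,0,0,0],[0,0,0,0],[0,0,0,0]],
])

```text
time: 27.68
ee_pos: [0.4849, 0.1336, 0.0704]
tcp_rot: [-179.8, 0.8, -117.7]
wrist_force: [0.0, -0.3, -0.8]
opening: 0.021
grasp_force: 39.8
```

Request:
play_rows([
  [[-0.005,0,0.005,0],[-0.008,0,0.011,0],[-0.008,0,0.011,0],[-0.004,0,0.006,0],[0,0,0,0]],
])

```text
time: 28.1
ee_pos: [0.4954, 0.1571, 0.0353]
tcp_rot: [-180.0, 0.7, -117.6]
wrist_force: [-0.5, 0.7, -1.5]
opening: 0.021
grasp_force: 39.8
```

```bash
python3 go.py "(-85,-81,35.5)" "(-57,-81,35.5)" "(15,-81,35)"
python3 - <<'E'
from drift import *
w=bot.camera("wrist"); cv2.imwrite("pics/w6.png",w["img"]); pickle.dump(w,open("w6.pkl","wb"))
S=stand((.4635,.269),62.2)
for p in [(-37,54,26),(-37,0,26),(-37,-54,26),(-37,-108,26),(-75,-118,6),(26.5,-81,26)]: print(p,proj(w,S(*p)).round(1))
E
```

```text
[0.4954 0.1571 0.0353] [-179.99    0.7  -117.63] [-0.5  0.7 -1.5]
(-85,-81,35.5) [0.4955 0.156  0.0355] tool move [ 0.0009 -0.0006 -0.0002]
(-57,-81,35.5) [0.5086 0.1808 0.0355] tool move [-0.028  -0.0001  0.0003]
(15,-81,35) [0.5421 0.2445 0.035 ] tool move [-0.072  -0.0002  0.0014]
(-37, 54, 26) [477.9 310.1]
(-37, 0, 26) [388.4 309.7]
(-37, -54, 26) [298.9 309.3]
(-37, -108, 26) [209.4 308.8]
(-75, -118, 6) [196.  236.9]
(26.5, -81, 26) [253.7 390.3]
```

View pics/w6.png

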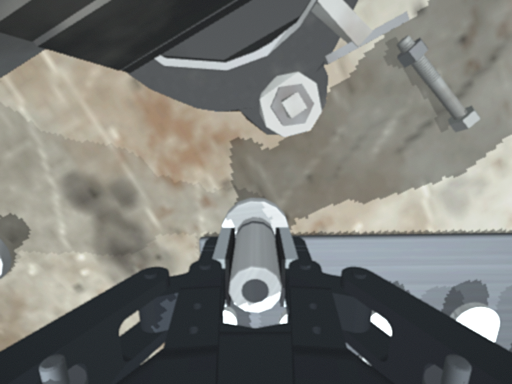

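```bash
python3 - <<'E'
from drift import *
w=pickle.load(open("w6.pkl","rb")); g=cv2.cvtColor(w["img"],cv2.COLOR_BGR2GRAY).astype(int)
for v in (306,310,314,318,322,326,330): u=np.where(g[v,440:]>225)[0]+440; print(v,(u.min(),u.max(),u.mean().round(1)) if len(u) else None)
for v in (238,240,242,245): print(v,g[v,190:212].tolist())
for u in (215,330,380,420,460,500): col=g[222:246,u]; print(u,222+np.argmin(np.diff(col)),col.tolist())
E
```

```text
306 None
310 (np.int64(467), np.int64(493), np.float64(480.0))
314 (np.int64(461), np.int64(497), np.float64(479.0))
318 (np.int64(457), np.int64(498), np.float64(477.5))
322 (np.int64(460), np.int64(499), np.float64(479.5))
326 (np.int64(466), np.int64(499), np.float64(482.5))
330 (np.int64(473), np.int64(498), np.float64(485.5))
238 [187, 188, 187, 188, 188, 184, 176, 169, 166, 148, 112, 91, 91, 96, 98, 98, 98, 88, 69, 52, 42, 40]
240 [185, 185, 185, 187, 188, 188, 185, 177, 165, 145, 137, 143, 148, 149, 146, 124, 91, 61, 46, 42, 42, 44]
242 [181, 181, 182, 185, 186, 186, 176, 169, 163, 151, 152, 164, 171, 169, 143, 93, 51, 37, 41, 43, 42, 41]
245 [175, 173, 174, 175, 180, 180, 181, 175, 168, 150, 146, 159, 163, 140, 92, 52, 46, 48, 47, 48, 49, 49]
215 231 [174, 178, 178, 178, 177, 178, 176, 176, 175, 161, 125, 105, 105, 100, 76, 46, 40, 39, 38, 40, 41, 48, 59, 72]
330 232 [173, 174, 176, 180, 183, 187, 190, 192, 192, 180, 147, 110, 94, 76, 84, 113, 138, 156, 169, 173, 172, 170, 170, 172]
380 233 [216, 214, 213, 211, 210, 208, 205, 196, 169, 146, 138, 125, 93, 78, 101, 128, 148, 162, 170, 171, 168, 167, 168, 167]
420 229 [187, 186, 188, 189, 188, 188, 189, 175, 145, 124, 106, 92, 71, 85, 114, 138, 154, 166, 169, 167, 165, 166, 166, 165]
460 232 [217, 217, 217, 217, 217, 217, 208, 178, 147, 138, 121, 88, 75, 99, 127, 145, 157, 163, 166, 163, 163, 162, 162, 164]
500 232 [218, 219, 219, 219, 220, 218, 197, 157, 142, 140, 119, 75, 78, 113, 136, 152, 161, 162, 161, 159, 159, 160, 160, 160]
```

Request:
play_rows([
  [[-0.004,-0.0004,0,0],[-0.0085,0,0,0],[-0.0085,0,0,0],[-0.0085,0,0.0001,0],[-0.0085,0,0.0001,0]],
])

```text
time: 28.57
ee_pos: [0.5145, 0.1904, 0.0386]
tcp_rot: [-179.8, 0.8, -117.7]
wrist_force: [1.1, -2.4, -4.7]
opening: 0.021
grasp_force: 39.6
```

Request:
play_rows([
  [[-0.007,0,0.0001,0],[-0.007,0,0.0001,0],[-0.007,0,0.0001,0],[-0.007,0,0.0001,0],[-0.005,0,0,0]],
])

```text
time: 28.98
ee_pos: [0.5288, 0.2194, 0.0375]
tcp_rot: [-179.9, 0.7, -117.7]
wrist_force: [-5.2, -2.1, -6.5]
opening: 0.0209
grasp_force: 39.6
```

```bash
python3 go.py  "(15,-81,35)"
```

```text
[0.5288 0.2194 0.0375] [-179.94    0.71 -117.68] [-5.2 -2.1 -6.5]
(15,-81,35) [0.5421 0.2445 0.035 ] tool move [-0.0283 -0.0001  0.0028]
```

Request:
play_rows([
  [[-0.004,0.0004,0.002,0],[-0.006,0,0.001,0],[-0.006,0,0,0],[-0.006,0,0,0],[-0.004,0,0,0]],
])

```text
time: 29.4
ee_pos: [0.5401, 0.2428, 0.0353]
tcp_rot: [-180.0, 0.7, -117.7]
wrist_force: [-11.8, -1.7, -1.5]
opening: 0.0207
grasp_force: 40.2
```

Request:
play_rows([
  [[-0.002,0,0,0],[-0.001,0,0,0],[0,0,0,0],[0,0,0,0],[0,0,0,0]],
])

```text
time: 29.82
ee_pos: [0.5413, 0.2456, 0.0352]
tcp_rot: [180.0, 0.8, -117.7]
wrist_force: [-8.7, -0.4, -3.6]
opening: 0.0211
grasp_force: 40.1
```

```bash
python3 go.py  "(15,-81,35)"
```

```text
[0.5413 0.2456 0.0352] [ 179.99    0.76 -117.66] [-8.7 -0.4 -3.6]
(15,-81,35) [0.5421 0.2445 0.035 ] tool move [ 0.0006 -0.0012  0.0002]
```

Request:
play_rows([
  [[-0.001,0.001,0,0],[-0.001,0,0,0],[-0.001,0,0,0],[0,0,0,0],[0,0,0,0]],
])

```text
time: 30.23
ee_pos: [0.5419, 0.2471, 0.0354]
tcp_rot: [-179.9, 0.6, -117.7]
wrist_force: [-8.9, -8.8, 1.2]
opening: 0.0208
grasp_force: 40.2
```

```bash
python3 go.py  "(15,-81,35)"
```

```text
[0.5419 0.2471 0.0354] [-179.92    0.61 -117.72] [-8.9 -8.8  1.2]
(15,-81,35) [0.5421 0.2445 0.035 ] tool move [ 0.0022 -0.0015  0.0004]
```

Request:
play_rows([
  [[0,0,0.002,0],[0,0,0.002,0],[0,0,0,0],[0,0,0,0],[0,0,0,0]],
])

```text
time: 30.65
ee_pos: [0.542, 0.2471, 0.0328]
tcp_rot: [-179.9, 0.7, -117.7]
wrist_force: [-14.5, -10.4, 10.2]
opening: 0.0208
grasp_force: 41.5
```

Request:
play_rows([
  [[0,0,0,0],[0,0,0,0],[0,0,0,0],[0,0,0,0],[0,0,0,0]],
], gripper=0.036)

```text
time: 31.07
ee_pos: [0.5437, 0.2485, 0.0322]
tcp_rot: [-179.8, 0.9, -117.7]
wrist_force: [1.1, 0.4, 0.2]
opening: 0.036
grasp_force: 0.0
```

Request:
play_rows([
  [[0,0,-0.01,0],[0,0,-0.03,0],[0,0,-0.04,0],[0,0,-0.04,0],[0,0,-0.04,0]],
])

```text
time: 31.48
ee_pos: [0.5414, 0.2462, 0.1945]
tcp_rot: [-179.8, 0.9, -117.7]
wrist_force: [1.0, -0.4, 0.2]
opening: 0.0362
grasp_force: 0.0
```

Request:
play_rows([
  [[0.006,-0.015,0,0],[0.0125,-0.031,0,0],[0.0125,-0.031,0,0],[0.0125,-0.031,0,0],[0.0125,-0.031,0,0]],
], gripper=0.044)

```text
time: 31.9
ee_pos: [0.6397, 0.1311, 0.1926]
tcp_rot: [-179.8, 0.9, -117.7]
wrist_force: [-0.1, 0.2, 0.2]
opening: 0.0441
grasp_force: 0.0
```

Request:
play_rows([
  [[0.0125,-0.031,0,0],[0.006,-0.015,0,0],[0,0,0,0],[0,0,0,0],[0,0,0,0]],
])

```text
time: 32.32
ee_pos: [0.6707, 0.0949, 0.1918]
tcp_rot: [-179.8, 0.9, -117.7]
wrist_force: [-0.1, -0.5, 0.4]
opening: 0.0437
grasp_force: 0.0
```

```bash
python3 st.py; python3 look.py "(.6710,.0945)" .10; python3 - <<'E'
from drift import *
w=bot.camera("wrist"); cv2.imwrite("pics/w7.png",w["img"]); pickle.dump(w,open("w7.pkl","wb"))
E
```

```text
[0.6707 0.0949 0.1918] [-179.84    0.85 -117.68] [  7.8   22.02  25.96  93.3    0.6  -54.51] toolz [ 0.0094  0.0118 -0.9999] tilt 0.87 t 32.3167
flange,top: [[[0.6699, 0.0932], [0.6722, 0.094], [0.6687, 0.0953]], [[0.6695, 0.0936], [0.6686, 0.0919], [0.6631, 0.0861]]]
to [0.671  0.0945 0.1   ] tool move [ 0.0018 -0.0005  0.0919]
to [0.6699 0.0932 0.1   ] tool move [ 0.0035 -0.0001  0.0919]
to [0.6695 0.0936 0.1   ] tool move [0.0033 0.0004 0.0919]
```

View pics/w7.png

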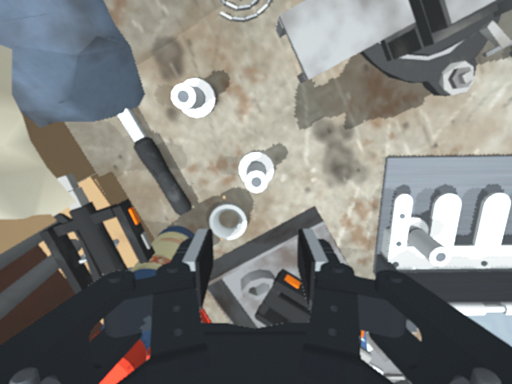

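Request:
play_rows([
  [[0.0045,0,0.02,0],[0,0,0.035,0],[0,0,0.04,0],[0,0,0.03,0],[0,0,0.02,0]],
])

```text
time: 32.83
ee_pos: [0.6682, 0.093, 0.0429]
tcp_rot: [-180.0, 0.7, -117.6]
wrist_force: [-0.4, 0.1, -0.3]
opening: 0.0439
grasp_force: 0.0
```

Request:
play_rows([
  [[0,0,0.01,0],[0,0,0.007,0],[0,0,0.0035,0],[0,0,0,0],[0,0,0,0]],
])

```text
time: 33.25
ee_pos: [0.6711, 0.0926, 0.0274]
tcp_rot: [-179.7, 0.9, -117.7]
wrist_force: [0.4, -0.8, -0.5]
opening: 0.0442
grasp_force: 0.0
```

Request:
play_rows([
  [[0,0,0,0],[0,0,0,0],[0,0,0,0],[0,0,0,0],[0,0,0,0]],
])

```text
time: 33.67
ee_pos: [0.6705, 0.0924, 0.026]
tcp_rot: [-179.8, 0.8, -117.7]
wrist_force: [0.1, 0.7, -0.7]
opening: 0.0438
grasp_force: 0.0
```

Request:
play_rows([
  [[0,0,0,0],[0,0,0,0],[0,0,0,0],[0,0,0,0],[0,0,0,0]],
], gripper=0.0)

```text
time: 34.08
ee_pos: [0.6704, 0.0924, 0.0258]
tcp_rot: [-179.8, 0.8, -117.7]
wrist_force: [-0.7, -0.2, 0.4]
opening: 0.0213
grasp_force: 39.0
```

Request:
play_rows([
  [[0,0,0,0],[0,0,-0.01,0],[0,0,-0.015,0],[0,0,-0.015,0],[0,0,-0.005,0]],
])

```text
time: 34.5
ee_pos: [0.6709, 0.0919, 0.0737]
tcp_rot: [-179.7, 0.9, -117.7]
wrist_force: [0.4, -0.1, -0.6]
opening: 0.0212
grasp_force: 39.2
```

Request:
play_rows([
  [[0,0,0,0],[0,0,0,0],[0,0,0,0],[0,0,0,0],[0,0,0,0]],
])

```text
time: 34.92
ee_pos: [0.6696, 0.0918, 0.0698]
tcp_rot: [-179.9, 0.8, -117.7]
wrist_force: [0.2, 0.2, -1.0]
opening: 0.0212
grasp_force: 39.2
```

```bash
sed -i 's/stand((.4635,.269),62.2)/stand((.4636,.2712),62.5)/' go.py; python3 st.py; python3 go.py "(15,-81,0)" "(-110,-27,70)" "(-85,-27,35)" "(15,-27,35)"
```

```text
[0.6696 0.0918 0.0698] [-179.9     0.79 -117.69] [  7.56  21.55  11.88  79.79   0.58 -54.74] toolz [ 0.0079  0.0113 -0.9999] tilt 0.79 t 34.9167
[0.6696 0.0918 0.0698] [-179.9     0.79 -117.69] [ 0.2  0.2 -1. ]
(15,-81,0) [0.5424 0.2471 0.    ] tool move [-0.0774  0.1849  0.0706]
(-110,-27,70) [0.4368 0.1612 0.07  ] tool move [ 0.1242  0.0535 -0.0718]
(-85,-27,35) [0.4483 0.1833 0.035 ] tool move [-0.0245  0.0001  0.0353]
(15,-27,35) [0.4945 0.272  0.035 ] tool move [-0.1     0.0003  0.0014]
```

Request:
play_rows([
  [[0.003,0.015,0,0],[0.006,0.03,0,0],[0.006,0.03,0,0],[0.006,0.03,0,0],[0.006,0.03,0,0]],
])

```text
time: 35.33
ee_pos: [0.5363, 0.1308, 0.0693]
tcp_rot: [-179.9, 0.8, -117.7]
wrist_force: [-0.1, 0.7, 0.1]
opening: 0.021
grasp_force: 39.6
```

Request:
play_rows([
  [[0.006,0.03,0,0],[0.006,0.03,0,0],[0.0045,0.026,0,0],[0.0033,0.0174,0,0],[0,0,0,0]],
])

```text
time: 35.75
ee_pos: [0.4344, 0.1618, 0.0693]
tcp_rot: [-179.9, 0.8, -117.6]
wrist_force: [0.4, -0.2, -2.0]
opening: 0.0209
grasp_force: 39.7
```

Request:
play_rows([
  [[0,0,0,0],[0,0,0,0],[0,0,0,0],[0,0,0,0],[0,0,0,0]],
])

```text
time: 36.17
ee_pos: [0.4376, 0.1609, 0.0692]
tcp_rot: [-179.9, 0.8, -117.7]
wrist_force: [-0.8, -0.2, -0.7]
opening: 0.0212
grasp_force: 39.7
```

```bash
python3 go.py "(-85,-27,34.5)" "(15,-27,34.5)"
```

```text
[0.4376 0.1609 0.0692] [-179.85    0.81 -117.73] [-0.8 -0.2 -0.7]
(-85,-27,34.5) [0.4483 0.1833 0.0345] tool move [-0.0243  0.0011  0.035 ]
(15,-27,34.5) [0.4945 0.272  0.0345] tool move [-0.1     0.0004  0.0014]
```

Request:
play_rows([
  [[-0.005,0.0011,0.005,0],[-0.008,0,0.011,0],[-0.008,0,0.011,0],[-0.0033,0,0.008,0],[0,0,0,0]],
])

```text
time: 36.58
ee_pos: [0.4473, 0.1842, 0.0324]
tcp_rot: [-179.9, 0.7, -117.6]
wrist_force: [-0.4, -0.1, -1.3]
opening: 0.0212
grasp_force: 39.8
```

Request:
play_rows([
  [[-0.004,0,0,0],[-0.007,0,0.0001,0],[-0.007,0,0.0002,0],[-0.007,0,0.0002,0],[-0.007,0,0.0002,0]],
])

```text
time: 37.0
ee_pos: [0.4632, 0.2128, 0.0348]
tcp_rot: [-179.8, 0.9, -117.7]
wrist_force: [0.4, 0.9, -1.5]
opening: 0.0209
grasp_force: 39.8
```

Request:
play_rows([
  [[-0.007,0,0.0002,0],[-0.007,0,0.0002,0],[-0.007,0,0.0002,0],[-0.007,0,0.0002,0],[-0.005,0,0,0]],
])

```text
time: 37.42
ee_pos: [0.4784, 0.242, 0.0341]
tcp_rot: [-179.8, 0.8, -117.7]
wrist_force: [0.0, -0.0, -1.9]
opening: 0.021
grasp_force: 39.8
```

```bash
python3 go.py "(15,-27,34.5)"
```

```text
[0.4784 0.242  0.0341] [-179.84    0.84 -117.68] [ 0.  -0.  -1.9]
(15,-27,34.5) [0.4945 0.272  0.0345] tool move [-0.0341 -0.0003  0.0001]
```

Perfect alignment; slide home, press lightly, lower, release, rise and go on to the third drift.

Request:
play_rows([
  [[-0.006,0,0.0001,0],[-0.008,0,0.0001,0],[-0.008,0,0.0001,0],[-0.006,0,0.0001,0],[-0.003,0,0,0]],
])

```text
time: 37.83
ee_pos: [0.4928, 0.2695, 0.0342]
tcp_rot: [-179.8, 0.8, -117.7]
wrist_force: [-0.1, -0.0, -1.8]
opening: 0.0212
grasp_force: 39.8
```

Request:
play_rows([
  [[-0.0015,0,0,0],[-0.0015,0,0,0],[-0.001,0,0,0],[0,0,0,0],[0,0,0,0]],
])

```text
time: 38.25
ee_pos: [0.4934, 0.2706, 0.0342]
tcp_rot: [-179.8, 0.6, -117.7]
wrist_force: [-4.2, -8.2, 1.4]
opening: 0.021
grasp_force: 40.1
```

```bash
python3 go.py "(15,-27,34.5)"
```

```text
[0.4934 0.2706 0.0342] [-179.84    0.64 -117.74] [-4.2 -8.2  1.4]
(15,-27,34.5) [0.4945 0.272  0.0345] tool move [-0.0018 -0.0003 -0.0003]
```

Request:
play_rows([
  [[0,0,0.002,0],[0,0,0.001,0],[0,0,0,0],[0,0,0,0],[0,0,0,0]],
])

```text
time: 38.67
ee_pos: [0.4936, 0.2705, 0.0318]
tcp_rot: [-179.8, 0.7, -117.7]
wrist_force: [-5.9, -9.5, 7.4]
opening: 0.0208
grasp_force: 40.7
```

Request:
play_rows([
  [[0,0,0,0],[0,0,0,0],[0,0,0,0],[0,0,0,0],[0,0,0,0]],
], gripper=0.036)

```text
time: 39.08
ee_pos: [0.4944, 0.2724, 0.0314]
tcp_rot: [-179.8, 0.9, -117.7]
wrist_force: [-0.3, 0.2, 0.3]
opening: 0.0359
grasp_force: 0.0
```

Request:
play_rows([
  [[0,0,-0.01,0],[0,0,-0.03,0],[0,0,-0.04,0],[0,0,-0.04,0],[0,0,-0.04,0]],
])

```text
time: 39.5
ee_pos: [0.4923, 0.2702, 0.1939]
tcp_rot: [-179.8, 0.8, -117.7]
wrist_force: [0.7, 0.8, -0.0]
opening: 0.0361
grasp_force: 0.0
```

Request:
play_rows([
  [[0.0075,-0.015,0,0],[0.0151,-0.0301,0,0],[0.0151,-0.0301,0,0],[0.0151,-0.0301,0,0],[0.0151,-0.0301,0,0]],
], gripper=0.044)

```text
time: 39.92
ee_pos: [0.5818, 0.1462, 0.1918]
tcp_rot: [-179.8, 0.9, -117.7]
wrist_force: [-0.1, 1.8, 0.3]
opening: 0.0444
grasp_force: 0.0
```

Request:
play_rows([
  [[0.0151,-0.0301,0,0],[0.0151,-0.0301,0,0],[0.0151,-0.0301,0,0],[0.0151,-0.0301,0,0],[0.0151,-0.0301,0,0]],
])

```text
time: 40.33
ee_pos: [0.68, 0.009, 0.1909]
tcp_rot: [-179.8, 0.9, -117.7]
wrist_force: [0.8, 0.1, 0.9]
opening: 0.0442
grasp_force: 0.0
```

Request:
play_rows([
  [[0.0075,-0.015,0,0],[0,0,0,0],[0,0,0,0],[0,0,0,0],[0,0,0,0]],
])

```text
time: 40.75
ee_pos: [0.6887, -0.002, 0.1906]
tcp_rot: [-179.8, 0.9, -117.6]
wrist_force: [-0.5, -0.1, 0.0]
opening: 0.0438
grasp_force: 0.0
```

```bash
python3 st.py; python3 look.py "(.690,-.002)" .026; python3 - <<'E'
from drift import *
w=bot.camera("wrist"); cv2.imwrite("pics/w8.png",w["img"]); pickle.dump(w,open("w8.pkl","wb"))
E
```

```text
[ 0.6887 -0.002   0.1906] [-179.82    0.85 -117.63] [ -0.45  23.88  28.28  93.84   0.68 -62.82] toolz [ 0.0097  0.0117 -0.9999] tilt 0.87 t 40.75
flange,top: [[[0.6907, -0.0046], [0.6928, -0.0035], [0.6892, -0.0027]], [[0.6903, -0.0045], [0.6859, -0.0137], [0.6879, -0.0132]]]
to [ 0.69  -0.002  0.026] tool move [ 0.0019 -0.0006  0.1646]
to [ 0.6907 -0.0046  0.026 ] tool move [ 0.0039 -0.0024  0.1646]
to [ 0.6903 -0.0045  0.026 ] tool move [ 0.004  -0.002   0.1646]
```

View pics/w8.png

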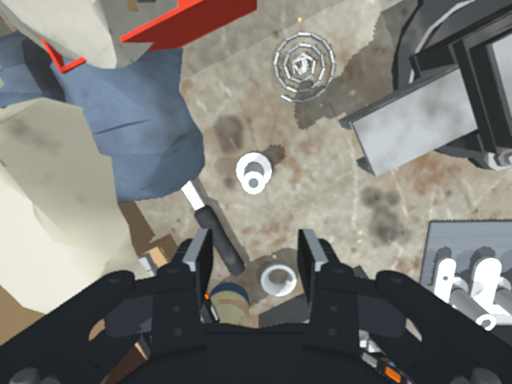

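Request:
play_rows([
  [[0.004,-0.0022,0.02,0],[0,0,0.035,0],[0,0,0.04,0],[0,0,0.03,0],[0,0,0.02,0]],
])

```text
time: 41.27
ee_pos: [0.6887, -0.0051, 0.0414]
tcp_rot: [180.0, 0.7, -117.6]
wrist_force: [0.3, -0.3, 0.3]
opening: 0.0442
grasp_force: 0.0
```

Request:
play_rows([
  [[0,0,0.01,0],[0,0,0.0065,0],[0,0,0.003,0],[0,0,0,0],[0,0,0,0]],
])

```text
time: 41.68
ee_pos: [0.6916, -0.0056, 0.0272]
tcp_rot: [-179.7, 0.9, -117.7]
wrist_force: [0.8, 0.3, 0.1]
opening: 0.0439
grasp_force: 0.0
```

Request:
play_rows([
  [[0,0,0,0],[0,0,0,0],[0,0,0,0],[0,0,0,0],[0,0,0,0]],
])

```text
time: 42.1
ee_pos: [0.6909, -0.0058, 0.0257]
tcp_rot: [-179.8, 0.8, -117.7]
wrist_force: [-0.7, -0.0, -0.2]
opening: 0.0438
grasp_force: 0.0
```

Request:
play_rows([
  [[0,0,0,0],[0,0,0,0],[0,0,0,0],[0,0,0,0],[0,0,0,0]],
], gripper=0.0)

```text
time: 42.52
ee_pos: [0.6907, -0.0057, 0.0254]
tcp_rot: [-179.8, 0.8, -117.7]
wrist_force: [-0.3, 0.2, 1.1]
opening: 0.0214
grasp_force: 39.1
```

Request:
play_rows([
  [[0,0,0,0],[0,0,-0.01,0],[0,0,-0.015,0],[0,0,-0.015,0],[0,0,-0.005,0]],
])

```text
time: 42.93
ee_pos: [0.6913, -0.0063, 0.0735]
tcp_rot: [-179.7, 0.9, -117.7]
wrist_force: [-0.2, 0.5, -0.9]
opening: 0.0208
grasp_force: 39.2
```

Request:
play_rows([
  [[0,0,0,0],[0,0,0,0],[0,0,0,0],[0,0,0,0],[0,0,0,0]],
])

```text
time: 43.35
ee_pos: [0.6899, -0.0063, 0.0695]
tcp_rot: [-179.9, 0.8, -117.7]
wrist_force: [-0.5, 1.2, -1.6]
opening: 0.021
grasp_force: 39.2
```

```bash
python3 st.py; python3 go.py "(-120,27,70)" "(-85,27,34.5)" "(15,27,34.5)"
```

```text
[ 0.6899 -0.0063  0.0695] [-179.91    0.79 -117.69] [ -0.8   23.66  14.6   80.5    0.67 -63.1 ] toolz [ 0.0079  0.0115 -0.9999] tilt 0.8 t 43.35
[ 0.6899 -0.0063  0.0695] [-179.91    0.79 -117.69] [-0.5  1.2 -1.6]
(-120,27,70) [0.3842 0.1772 0.07  ] tool move [-0.0204  0.3559 -0.0008]
(-85,27,34.5) [0.4004 0.2083 0.0345] tool move [-0.0345  0.0002  0.036 ]
(15,27,34.5) [0.4466 0.297  0.0345] tool move [-0.1     0.0003  0.0014]
```

Request:
play_rows([
  [[0,0,-0.015,0],[-0.01,0.008,-0.015,0],[-0.022,0.018,0,0],[-0.022,0.018,0,0],[-0.0234,0.0193,0,0]],
])

```text
time: 43.77
ee_pos: [0.6698, 0.0918, 0.1012]
tcp_rot: [-179.8, 0.8, -117.8]
wrist_force: [0.2, 0.4, -1.7]
opening: 0.0212
grasp_force: 39.4
```

Request:
play_rows([
  [[0.003,0.015,0,0],[0.006,0.031,0,0],[0.006,0.031,0,0],[0.006,0.031,0,0],[0.006,0.031,0,0]],
])

```text
time: 44.18
ee_pos: [0.5327, 0.1323, 0.0999]
tcp_rot: [-179.9, 0.8, -117.7]
wrist_force: [0.3, 0.6, -0.3]
opening: 0.0208
grasp_force: 39.6
```

Request:
play_rows([
  [[0.006,0.031,0,0],[0.006,0.031,0,0],[0.006,0.031,0,0],[0.006,0.031,0,0],[0.006,0.0296,0,0]],
])

```text
time: 44.6
ee_pos: [0.3827, 0.177, 0.0993]
tcp_rot: [-179.8, 0.8, -117.7]
wrist_force: [0.1, -0.2, -1.2]
opening: 0.021
grasp_force: 39.6
```

Request:
play_rows([
  [[0,0,0,0],[0,0,0,0],[0,0,0,0],[0,0,0,0],[0,0,0,0]],
])

```text
time: 45.02
ee_pos: [0.385, 0.1766, 0.0995]
tcp_rot: [-179.8, 0.8, -117.7]
wrist_force: [-0.6, -0.2, -1.6]
opening: 0.0211
grasp_force: 39.8
```

```bash
python3 go.py "(-85,27,34.5)" "(15,27,34.5)"
```

```text
[0.385  0.1766 0.0995] [-179.85    0.82 -117.74] [-0.6 -0.2 -1.6]
(-85,27,34.5) [0.4004 0.2083 0.0345] tool move [-0.0342  0.0013  0.0655]
(15,27,34.5) [0.4466 0.297  0.0345] tool move [-0.1     0.0004  0.0014]
```

Request:
play_rows([
  [[-0.006,0.0011,0.015,0],[-0.01,0,0.018,0],[-0.01,0,0.018,0],[-0.0082,0,0.01,0],[0,0,0.0045,0]],
])

```text
time: 45.43
ee_pos: [0.4001, 0.2087, 0.0329]
tcp_rot: [-179.9, 0.7, -117.7]
wrist_force: [-0.4, 0.0, -1.8]
opening: 0.0211
grasp_force: 39.9
```

Request:
play_rows([
  [[-0.004,0,0,0],[-0.007,0,0.0001,0],[-0.007,0,0.0002,0],[-0.007,0,0.0002,0],[-0.007,0,0.0002,0]],
])

```text
time: 45.85
ee_pos: [0.4156, 0.2376, 0.0353]
tcp_rot: [-179.8, 0.9, -117.7]
wrist_force: [-0.5, 0.7, -2.1]
opening: 0.0211
grasp_force: 39.9
```

Request:
play_rows([
  [[-0.007,0,0.0002,0],[-0.007,0,0.0002,0],[-0.007,0,0.0002,0],[-0.007,0,0.0002,0],[-0.005,0,0,0]],
])

```text
time: 46.27
ee_pos: [0.4305, 0.2667, 0.0341]
tcp_rot: [-179.8, 0.8, -117.7]
wrist_force: [-0.4, 0.0, -1.0]
opening: 0.0207
grasp_force: 39.9
```

```bash
python3 go.py "(15,27,34.5)"
```

```text
[0.4305 0.2667 0.0341] [-179.84    0.83 -117.68] [-0.4  0.  -1. ]
(15,27,34.5) [0.4466 0.297  0.0345] tool move [-0.0342 -0.0002  0.0001]
```

Request:
play_rows([
  [[-0.006,0,0.0001,0],[-0.008,0,0.0001,0],[-0.008,0,0.0001,0],[-0.006,0,0.0001,0],[-0.003,0,0,0]],
])

```text
time: 46.68
ee_pos: [0.445, 0.2943, 0.0342]
tcp_rot: [-179.8, 0.8, -117.7]
wrist_force: [-1.5, -2.8, -0.0]
opening: 0.0209
grasp_force: 39.9
```

Request:
play_rows([
  [[-0.0015,0,0,0],[-0.0015,0,0,0],[-0.001,0,0,0],[0,0,0,0],[0,0,0,0]],
])

```text
time: 47.1
ee_pos: [0.4453, 0.2948, 0.0341]
tcp_rot: [-179.8, 0.6, -117.7]
wrist_force: [-5.9, -11.4, 6.1]
opening: 0.0215
grasp_force: 40.6
```

```bash
python3 go.py "(15,27,34.5)"
```

```text
[0.4453 0.2948 0.0341] [-179.84    0.56 -117.74] [ -5.9 -11.4   6.1]
(15,27,34.5) [0.4466 0.297  0.0345] tool move [-0.0025 -0.0002 -0.0004]
```

Request:
play_rows([
  [[0,0,0.002,0],[0,0,0.001,0],[0,0,0,0],[0,0,0,0],[0,0,0,0]],
])

```text
time: 47.52
ee_pos: [0.4453, 0.2947, 0.0315]
tcp_rot: [-179.8, 0.6, -117.8]
wrist_force: [-7.4, -13.1, 8.7]
opening: 0.0212
grasp_force: 41.1
```

Request:
play_rows([
  [[0,0,0,0],[0,0,0,0],[0,0,0,0],[0,0,0,0],[0,0,0,0]],
], gripper=0.036)

```text
time: 47.93
ee_pos: [0.4466, 0.2972, 0.0314]
tcp_rot: [-179.8, 0.9, -117.7]
wrist_force: [0.8, -0.7, -0.5]
opening: 0.0365
grasp_force: 0.0
```

Request:
play_rows([
  [[0,0,-0.01,0],[0,0,-0.03,0],[0,0,-0.04,0],[0,0,-0.04,0],[0,0,-0.04,0]],
])

```text
time: 48.35
ee_pos: [0.4445, 0.2949, 0.1938]
tcp_rot: [-179.8, 0.9, -117.7]
wrist_force: [0.8, 0.2, 0.8]
opening: 0.0359
grasp_force: 0.0
```

Request:
play_rows([
  [[0,0,-0.04,0],[0,0,-0.04,0],[0,0,-0.04,0],[0,0,-0.02,0],[0,0,0,0]],
], gripper=0.03)

```text
time: 48.77
ee_pos: [0.444, 0.2938, 0.3373]
tcp_rot: [-179.6, 1.2, -117.7]
wrist_force: [0.5, 0.1, 0.9]
opening: 0.0298
grasp_force: 0.0
```

Request:
play_rows([
  [[0,0,0,0],[0,0,0,0],[0,0,0,0],[0,0,0,0],[0,0,0,0]],
])

```text
time: 49.18
ee_pos: [0.4434, 0.2934, 0.3303]
tcp_rot: [-179.9, 0.8, -117.7]
wrist_force: [0.2, 0.1, 0.2]
opening: 0.0296
grasp_force: 0.0
```

```bash
python3 st.py; python3 - <<'E'
from drift import *
w=bot.camera("wrist"); cv2.imwrite("pics/w9.png",w["img"]); pickle.dump(w,open("w9.pkl","wb"))
f,M,p=cal(w); S=stand((.4636,.2712),62.5)
g=cv2.cvtColor(w["img"],cv2.COLOR_BGR2GRAY)
for y in (81,27,-27,-81):
    P=S(15,y,70); c=proj(w,P); r=.011*f/(p[2]-.07); h=int(3*r); x0,y0=int(c[0])-h,int(c[1])-h; k=5
    s=cv2.resize(g[max(y0,0):y0+2*h,x0:x0+2*h],None,fx=k,fy=k,interpolation=cv2.INTER_CUBIC)
    cs=cv2.HoughCircles(cv2.GaussianBlur(s,(0,0),2),cv2.HOUGH_GRADIENT,1,10,param1=80,param2=14,minRadius=int(r*k*.88),maxRadius=int(r*k*1.12))
    print(y,c.round(1),None if cs is None else [((ray(w,q[0]/k+x0,q[1]/k+max(y0,0),.07)-P)[:2]*1e3).round(1).tolist() for q in cs[0][:3]])
E
```

```text
[0.4434 0.2934 0.3303] [-179.88    0.75 -117.69] [ 33.35   5.31  21.73 105.71   0.26 -28.95] toolz [ 0.008   0.0107 -0.9999] tilt 0.76 t 49.1833
81 [293.8 163. ] None
27 [254.8 163. ] [[-1.9, -2.7], [-8.3, -16.1]]
-27 [215.8 163. ] [[-1.2, -0.2]]
-81 [176.8 163.1] [[0.1, 0.3], [-19.8, -9.0], [-14.9, -1.9]]
```

```bash
python3 - <<'E'
from drift import *
w=bot.camera("wrist"); f,M,p=cal(w); S=stand((.4636,.2712),62.5); g=cv2.cvtColor(w["img"],cv2.COLOR_BGR2GRAY)
k=4; G=cv2.resize(g,None,fx=k,fy=k,interpolation=cv2.INTER_CUBIC); C={y:proj(w,S(15,y,70))*k for y in (81,27,-27,-81)}
for ref in (-27,-81):
  c=C[ref].astype(int); T=G[c[1]-36:c[1]+36,c[0]-36:c[0]+36]
  for y in (81,27,-27,-81):
    q=C[y].astype(int); m=cv2.matchTemplate(G[q[1]-76:q[1]+76,q[0]-76:q[0]+76],T,cv2.TM_CCOEFF_NORMED); _,v,_,l=cv2.minMaxLoc(m)
    d=(np.array(l)-40)/k/(f/(p[2]-.07))*1e3; print(ref,y,round(v,2),"shift mm u(+y stand), v(+x stand)",d.round(1))
def holes(y):
    q=C[y].astype(int); s=G[q[1]-30:q[1]+30,q[0]-30:q[0]+30]; print(y); print(cv2.resize(s,(15,15),interpolation=cv2.INTER_AREA))
holes(27);holes(-27)
E
```

```text
-27 81 0.6 shift mm u(+y stand), v(+x stand) [-9.9 -3.8]
-27 27 0.87 shift mm u(+y stand), v(+x stand) [-0.3 -0.7]
-27 -27 1.0 shift mm u(+y stand), v(+x stand) [0. 0.]
-27 -81 0.96 shift mm u(+y stand), v(+x stand) [0.7 0.3]
-81 81 0.54 shift mm u(+y stand), v(+x stand) [-10.6  -4.1]
-81 27 0.82 shift mm u(+y stand), v(+x stand) [-0.7 -1. ]
-81 -27 0.95 shift mm u(+y stand), v(+x stand) [-0.7 -0.3]
-81 -81 1.0 shift mm u(+y stand), v(+x stand) [0. 0.]
27
[[225 169 185 236 253 254 255 255 255 255 255 252 225 167 128]
 [228 206 240 255 255 255 255 255 255 255 255 255 254 228 172]
 [240 239 254 255 255 255 254 249 251 255 255 255 255 251 225]
 [248 252 255 255 255 245 220 200 206 230 250 255 255 255 246]
 [251 254 255 255 242 196 151 136 138 161 212 251 255 255 250]
 [254 255 255 253 215 149 128 131 130 130 163 232 254 255 252]
 [254 255 255 249 201 136 128 134 134 129 153 222 254 255 252]
 [254 254 255 252 209 140 126 130 129 130 171 239 255 255 252]
 [254 254 255 255 233 173 137 128 129 150 208 252 255 255 253]
 [254 253 254 255 253 230 190 166 171 204 245 255 255 255 255]
 [255 254 
[... 555 characters left out ...]
5 232]
 [253 254 255 255 252 227 183 157 162 195 234 253 255 255 248]
 [254 254 255 255 237 173 131 125 126 136 183 244 255 255 254]
 [254 254 255 255 221 146 128 132 131 127 158 230 254 255 255]
 [255 255 255 255 222 148 130 135 133 128 154 224 254 255 255]
 [255 255 255 255 236 174 137 133 131 134 172 237 254 255 252]
 [255 254 255 255 253 224 174 150 145 163 215 252 255 255 251]
 [255 255 255 255 255 253 236 211 201 219 249 255 255 254 253]
 [255 255 255 255 255 255 254 253 252 253 255 255 255 254 254]
 [255 255 255 254 255 255 255 255 255 255 255 254 254 254 255]
 [255 255 255 254 254 255 255 255 255 255 254 254 254 255 255]
 [255 255 255 255 255 255 255 255 255 255 255 255 255 255 255]]
```

Request:
play_rows([
  [[0,0,0,0.1206],[0,0,0,0.1206],[0,0,0,0.1206],[0,0,0,0.1206],[0,0,0,0.1206]],
])

```text
time: 49.7
ee_pos: [0.4436, 0.2935, 0.3311]
tcp_rot: [179.7, 0.8, -152.6]
wrist_force: [-0.1, 0.1, -0.7]
opening: 0.0298
grasp_force: 0.0
```

Request:
play_rows([
  [[0,0,0,0.1206],[0,0,0,0.1206],[0,0,0,0.1206],[0,0,0,0.1206],[0,0,0,0.1206]],
])

```text
time: 50.12
ee_pos: [0.4436, 0.2935, 0.3311]
tcp_rot: [179.3, 0.4, 172.9]
wrist_force: [-0.2, 1.0, -0.2]
opening: 0.0303
grasp_force: 0.0
```

Request:
play_rows([
  [[0,0,0,0.1206],[0,0,0,0.1206],[0,0,0,0.1206],[-0.004,0.02,0,0],[-0.006,0.03,0,0]],
])

```text
time: 50.53
ee_pos: [0.4752, 0.3325, 0.3338]
tcp_rot: [179.1, 0.2, 152.4]
wrist_force: [1.0, -0.5, -0.4]
opening: 0.0295
grasp_force: 0.0
```

Request:
play_rows([
  [[-0.006,0.03,0,0],[-0.006,0.03,0,0],[-0.004,0.02,0,0],[-0.002,0.015,0,0],[0,0,0,0]],
])

```text
time: 50.95
ee_pos: [0.5367, 0.4112, 0.3303]
tcp_rot: [179.3, 0.1, 152.5]
wrist_force: [-1.2, -0.7, -0.2]
opening: 0.0299
grasp_force: 0.0
```

Request:
play_rows([
  [[0,0,0,0],[0,0,0,0],[0,0,0,0],[0,0,0,0],[0,0,0,0]],
])

```text
time: 51.37
ee_pos: [0.5351, 0.4086, 0.3344]
tcp_rot: [179.1, 0.2, 152.5]
wrist_force: [0.2, -0.9, 0.8]
opening: 0.0299
grasp_force: 0.0
```

```bash
python3 st.py; python3 - <<'E'
from drift import *
o=bot.get_obs(); M=R.from_euler("xyz",o["tcp_rot"],degrees=True).as_matrix()
for z in (.25,.184): print((M.T@(np.array([.5385,.4125,z])-o["ee_pos"])).round(4))
w=bot.camera("wrist"); g=cv2.cvtColor(w["img"],cv2.COLOR_BGR2GRAY)
h=.019
c=proj(w,[.5385,.4125,.203]);print("bar px",c); e=np.array([-.885,.465,0])
for s in (-.035,-.02,.02,.035):
    q=proj(w,np.array([.5385,.4125,.203])+e*s); print(q.round(1),g[int(q[1]),int(q[0])-16:int(q[0])+17].tolist())
E
```

```text
[0.5351 0.4086 0.3344] [179.1    0.2  152.46] [ 37.28  28.92  51.92 112.11   0.2   64.82] toolz [ 0.0103  0.0122 -0.9999] tilt 0.92 t 51.3667
[-0.0009  0.0037  0.0845]
[-0.0007  0.0027  0.1505]
bar px [258.36577213 184.21510604]
[258.1 218.4] [193, 187, 182, 176, 171, 164, 157, 147, 132, 109, 110, 175, 234, 248, 251, 252, 253, 253, 254, 253, 249, 235, 186, 150, 147, 150, 150, 150, 148, 149, 149, 149, 150]
[258.2 204. ] [178, 171, 159, 152, 154, 157, 158, 157, 155, 154, 154, 188, 232, 247, 251, 252, 253, 254, 254, 253, 251, 237, 160, 83, 64, 68, 70, 68, 67, 69, 69, 70, 70]
[258.5 163.6] [161, 161, 161, 162, 165, 167, 168, 170, 173, 169, 168, 204, 234, 245, 250, 252, 253, 254, 254, 253, 251, 238, 190, 146, 135, 135, 141, 149, 155, 162, 169, 174, 175]
[258.7 147.6] [165, 165, 172, 176, 177, 175, 171, 167, 165, 159, 165, 206, 234, 244, 249, 252, 253, 254, 254, 253, 251, 237, 197, 170, 168, 163, 156, 159, 169, 180, 182, 181, 180]
```

Request:
play_rows([
  [[0,0.0027,0.02,0],[0,0,0.03,0],[0,0,0.035,0],[0,0,0.03,0],[0,0,0.02,0]],
])

```text
time: 51.83
ee_pos: [0.537, 0.4123, 0.1953]
tcp_rot: [179.3, 0.1, 152.5]
wrist_force: [-1.0, -0.5, -1.1]
opening: 0.03
grasp_force: 0.0
```

Request:
play_rows([
  [[0,0,0.01,0],[0,0,0.005,0],[0,0,0,0],[0,0,0,0],[0,0,0,0]],
])

```text
time: 52.25
ee_pos: [0.5386, 0.4137, 0.1855]
tcp_rot: [179.0, 0.2, 152.5]
wrist_force: [0.5, -0.6, 0.0]
opening: 0.0299
grasp_force: 0.0
```

Request:
play_rows([
  [[0,0,0,0],[0,0,0,0],[0,0,0,0],[0,0,0,0],[0,0,0,0]],
], gripper=0.0, squeeze=20)

```text
time: 52.67
ee_pos: [0.5384, 0.4132, 0.1848]
tcp_rot: [179.1, 0.2, 152.5]
wrist_force: [-1.6, -2.7, 6.4]
opening: 0.0113
grasp_force: 20.7
```

```bash
python3 st.py; python3 - <<'E'
import sys; sys.argv=["x"]
from arc import *
arc(np.r_[np.linspace(2.3,2.2,6),np.linspace(2.2,.25,36)[1:],np.linspace(.25,-.02,21)[1:]],62.5)
E
```

```text
[0.5384 0.4132 0.1848] [179.1    0.22 152.47] [37.43 21.76 24.84 92.17  0.18 64.96] toolz [ 0.0107  0.0122 -0.9999] tilt 0.93 t 52.6667
[[-0.0, -0.0022, -0.002, 0], [0.0, -0.0023, -0.002, 0], [0.0, -0.0023, -0.0019, 0], [0.0, -0.0023, -0.0019, 0], [0.0, -0.0024, -0.0018, 0]]
[[-0.0001, -0.0068, -0.0048, 0], [0.0, -0.0071, -0.0045, 0], [0.0, -0.0073, -0.004, 0], [0.0, -0.0075, -0.0037, 0], [0.0, -0.0078, -0.0032, 0]]
[[0.0, -0.0078, -0.0028, 0], [-0.0001, -0.0081, -0.0023, 0], [0.0, -0.0081, -0.0019, 0], [0.0, -0.0082, -0.0014, 0], [0.0, -0.0083, -0.001, 0]]
[[0.0, -0.0084, -0.0005, 0], [0.0, -0.0083, 0.0, 0], [0.0, -0.0084, 0.0004, 0], [0.0, -0.0083, 0.0009, 0], [0.0, -0.0082, 0.0014, 0]]
[[0.0, -0.0082, 0.0018, 0], [0.0, -0.008, 0.0023, 0], [0.0, -0.0079, 0.0027, 0], [0.0, -0.0078, 0.0031, 0], [0.0, -0.0075, 0.0036, 0]]
[[0.0001, -0.0074, 0.004, 0], [0.0, -0.0071, 0.0044, 0], [0.0, -0.0068, 0.0047, 0], [0.0, -0.0066, 0.0052, 0], [0.0, -0.0063, 0.0055, 0]]
[[0.0, -0.006, 0.0059, 0], [0.0001, -0.0056, 0.0061, 0], [0.0, -0.0053, 0.0065, 0], [0.0, -0.0049, 0.0068, 0], [0.0, -0.0045, 0.007, 0]]
[[0.0001, -0.0041, 0.0073, 0], [0.0, -0.0038, 0.0074, 0], [0.0, -0.0032, 0.0077, 0], [0.0, -0.0029, 0.0079, 0], [0.0001, -0.0024, 0.008, 0]]
[[0.0, -0.0005, 0.0019, 0], [0.0, -0.0005, 0.002, 0], [0.0, -0.0005, 0.002, 0], [0.0, -0.0004, 0.0019, 0], [0.0, -0.0005, 0.002, 0]]
[[0.0, -0.0003, 0.002, 0], [0.0, -0.0004, 0.002, 0], [0.0, -0.0003, 0.002, 0], [0.0, -0.0003, 0.002, 0], [0.0, -0.0003, 0.002, 0]]
[[0.0001, -0.0003, 0.002, 0], [0.0, -0.0002, 0.002, 0], [0.0, -0.0002, 0.002, 0], [0.0, -0.0001, 0.0021, 0], [0.0, -0.0002, 0.002, 0]]
[[0.0, -0.0001, 0.002, 0], [0.0, -0.0001, 0.002, 0], [0.0, -0.0001, 0.0021, 0], [0.0, 0.0, 0.002, 0], [0.0, 0.0, 0.002, 0]]
```

Request:
play_rows([
  [[0,-0.0022,-0.002,0],[0,-0.0023,-0.002,0],[0,-0.0023,-0.0019,0],[0,-0.0023,-0.0019,0],[0,-0.0024,-0.0018,0]],
])

```text
time: 53.08
ee_pos: [0.5334, 0.4035, 0.194]
tcp_rot: [179.0, 0.2, 152.5]
wrist_force: [4.2, 3.3, 4.3]
opening: 0.011
grasp_force: 20.5
```

Request:
play_rows([
  [[0,-0.0068,-0.0048,0],[0,-0.0071,-0.0045,0],[0,-0.0073,-0.004,0],[0,-0.0075,-0.0037,0],[0,-0.0078,-0.0032,0]],
])

```text
time: 53.5
ee_pos: [0.5164, 0.3703, 0.2138]
tcp_rot: [179.0, 0.3, 152.5]
wrist_force: [5.0, -0.7, 1.2]
opening: 0.0116
grasp_force: 20.5
```

Request:
play_rows([
  [[0,-0.0078,-0.0028,0],[0,-0.0081,-0.0023,0],[0,-0.0081,-0.0019,0],[0,-0.0082,-0.0014,0],[0,-0.0083,-0.001,0]],
])

```text
time: 53.92
ee_pos: [0.4974, 0.3338, 0.2221]
tcp_rot: [179.1, 0.3, 152.5]
wrist_force: [4.5, -1.8, -1.7]
opening: 0.0109
grasp_force: 20.5
```

```bash
cat > ck.py <<'E'
from drift import *
import sys
o=bot.get_obs(); S=stand((.4636,.2712),62.5); d=o["ee_pos"]-S(62,0,88-19); t=np.radians(62.5)
x=d[0]*np.cos(t)+d[1]*np.sin(t); y=-d[0]*np.sin(t)+d[1]*np.cos(t); F=o["wrist_force"]
print("rel hinge x,y,z",x.round(4),y.round(4),d[2].round(4),"r",np.hypot(x,d[2]).round(4),"th",np.arctan2(d[2],-x).round(3),"F stand x,y,z",(F[0]*np.cos(t)+F[1]*np.sin(t)).round(1),(-F[0]*np.sin(t)+F[1]*np.cos(t)).round(1),F[2].round(1))
E
python3 ck.py
```

```text
rel hinge x,y,z 0.0091 -0.0011 0.1531 r 0.1533 th 1.63 F stand x,y,z 0.5 -4.8 -1.7
```

Request:
play_rows([
  [[0,-0.0084,-0.0005,0],[0,-0.0083,0.0,0],[0,-0.0084,0.0004,0],[0,-0.0083,0.0009,0],[0,-0.0082,0.0014,0]],
])

```text
time: 54.33
ee_pos: [0.4781, 0.2966, 0.2188]
tcp_rot: [179.1, 0.3, 152.5]
wrist_force: [5.0, -2.8, 3.2]
opening: 0.0113
grasp_force: 21.0
```

Request:
play_rows([
  [[0,-0.0082,0.0018,0],[0,-0.008,0.0023,0],[0,-0.0079,0.0027,0],[0,-0.0078,0.0031,0],[0,-0.0075,0.0036,0]],
])

```text
time: 54.75
ee_pos: [0.4597, 0.2618, 0.2047]
tcp_rot: [179.2, 0.2, 152.5]
wrist_force: [4.9, -1.1, -0.4]
opening: 0.011
grasp_force: 20.4
```

```bash
python3 ck.py
```

```text
rel hinge x,y,z -0.0721 -0.0009 0.1357 r 0.1536 th 1.082 F stand x,y,z 1.2 -4.8 -0.4
```

Request:
play_rows([
  [[0,-0.0074,0.004,0],[0,-0.0071,0.0044,0],[0,-0.0068,0.0047,0],[0,-0.0066,0.0052,0],[0,-0.0063,0.0055,0]],
])

```text
time: 55.17
ee_pos: [0.4439, 0.232, 0.1799]
tcp_rot: [179.2, 0.2, 152.5]
wrist_force: [4.6, 0.1, -1.9]
opening: 0.011
grasp_force: 20.5
```

Request:
play_rows([
  [[0,-0.006,0.0059,0],[0,-0.0056,0.0061,0],[0,-0.0053,0.0065,0],[0,-0.0049,0.0068,0],[0,-0.0045,0.007,0]],
])

```text
time: 55.58
ee_pos: [0.4318, 0.2093, 0.1468]
tcp_rot: [179.2, 0.2, 152.5]
wrist_force: [4.3, -2.4, -0.5]
opening: 0.0108
grasp_force: 20.7
```

```bash
python3 ck.py
```

```text
rel hinge x,y,z -0.1316 -0.0004 0.0778 r 0.1528 th 0.534 F stand x,y,z -0.1 -5.0 -0.5
```

Request:
play_rows([
  [[0,-0.0041,0.0073,0],[0,-0.0036,0.007,0],[0,-0.0028,0.0065,0],[0,-0.0023,0.006,0],[0,-0.0017,0.005,0]],
])

```text
time: 56.0
ee_pos: [0.4254, 0.1971, 0.1147]
tcp_rot: [179.2, 0.1, 152.5]
wrist_force: [2.6, -0.4, 0.4]
opening: 0.0108
grasp_force: 20.6
```

Request:
play_rows([
  [[0,-0.0012,0.004,0],[0,-0.0008,0.003,0],[0,-0.0006,0.0025,0],[0,-0.0005,0.002,0],[0,-0.0005,0.002,0]],
])

```text
time: 56.42
ee_pos: [0.424, 0.1943, 0.1019]
tcp_rot: [179.2, 0.1, 152.5]
wrist_force: [0.2, 0.3, -0.2]
opening: 0.0111
grasp_force: 20.8
```

```bash
python3 ck.py
```

```text
rel hinge x,y,z -0.1485 -0.0004 0.0329 r 0.152 th 0.218 F stand x,y,z 0.3 -0.0 -0.2
```

Request:
play_rows([
  [[0,-0.0004,0.002,0],[0,-0.0004,0.002,0],[0,-0.0003,0.002,0],[0,-0.0003,0.002,0],[0,-0.0003,0.002,0]],
])

```text
time: 56.83
ee_pos: [0.4233, 0.1928, 0.0917]
tcp_rot: [179.2, 0.1, 152.5]
wrist_force: [-2.7, -0.2, 0.2]
opening: 0.0108
grasp_force: 20.9
```

Request:
play_rows([
  [[0,-0.0003,0.002,0],[0,-0.0002,0.002,0],[0,-0.0002,0.002,0],[0,-0.0002,0.002,0],[0,-0.0001,0.002,0]],
])

```text
time: 57.25
ee_pos: [0.4229, 0.1919, 0.0816]
tcp_rot: [179.2, 0.1, 152.5]
wrist_force: [-3.7, -0.6, 1.1]
opening: 0.0109
grasp_force: 21.1
```

Request:
play_rows([
  [[0,-0.0001,0.0015,0],[0,-0.0001,0.0015,0],[0,-0.0001,0.0015,0],[0,0,0.0015,0],[0,0,0,0]],
])

```text
time: 57.67
ee_pos: [0.4228, 0.1917, 0.0756]
tcp_rot: [179.2, 0.1, 152.5]
wrist_force: [-5.0, -0.5, -0.3]
opening: 0.0113
grasp_force: 21.2
```

```bash
python3 ck.py
```

```text
rel hinge x,y,z -0.1513 -0.0005 0.0066 r 0.1515 th 0.043 F stand x,y,z -2.8 4.2 -0.3
```

Request:
play_rows([
  [[0,0,0.001,0],[0,0,0.001,0],[0,0,0.001,0],[0,0,0.001,0],[0,0,0,0]],
])

```text
time: 58.08
ee_pos: [0.4227, 0.1916, 0.0716]
tcp_rot: [179.2, 0.1, 152.5]
wrist_force: [-5.8, -0.2, -0.2]
opening: 0.0111
grasp_force: 21.2
```

Request:
play_rows([
  [[0,0,0.001,0],[0,0,0.001,0],[0,0,0.001,0],[0,0,0,0],[0,0,0,0]],
])

```text
time: 58.5
ee_pos: [0.4229, 0.1916, 0.0703]
tcp_rot: [179.2, 0.2, 152.5]
wrist_force: [-11.3, -3.3, 14.8]
opening: 0.0112
grasp_force: 22.6
```

```bash
python3 ck.py
```

```text
rel hinge x,y,z -0.1514 -0.0006 0.0013 r 0.1514 th 0.009 F stand x,y,z -8.2 8.5 14.8
```

Request:
play_rows([
  [[0,0,0,0],[0,0,0,0],[0,0,0,0],[0,0,0,0],[0,0,0,0]],
], gripper=0.03)

```text
time: 58.92
ee_pos: [0.4234, 0.1919, 0.0689]
tcp_rot: [179.2, 0.2, 152.5]
wrist_force: [0.5, -0.7, 0.1]
opening: 0.03
grasp_force: 0.0
```

Request:
play_rows([
  [[0,0,-0.01,0],[0,0,-0.02,0],[0,0,-0.03,0],[0,0,-0.03,0],[0,0,-0.03,0]],
])

```text
time: 59.33
ee_pos: [0.4218, 0.1904, 0.1909]
tcp_rot: [179.2, 0.2, 152.5]
wrist_force: [-0.3, 0.3, 0.5]
opening: 0.0299
grasp_force: 0.0
```

Request:
play_rows([
  [[0,0,-0.03,0],[0,0,-0.03,0],[0,0,-0.03,0],[0,0,-0.03,0],[0,0,0,0]],
])

```text
time: 59.75
ee_pos: [0.4216, 0.1894, 0.3153]
tcp_rot: [178.8, 0.4, 152.5]
wrist_force: [0.6, 0.8, 0.0]
opening: 0.0305
grasp_force: 0.0
```

Request:
play_rows([
  [[0,0,0,0],[0,0,0,0],[0,0,0,0],[0,0,0,0],[0,0,0,0]],
])

```text
time: 60.17
ee_pos: [0.4206, 0.189, 0.3081]
tcp_rot: [179.2, 0.1, 152.5]
wrist_force: [-0.5, -0.1, -0.5]
opening: 0.0299
grasp_force: 0.0
```

```bash
python3 st.py; python3 - <<'E'
from drift import *
s0=cv2.imread("pics/scene0.png"); s=bot.camera("scene"); d=bot.camera("side"); d0=cv2.imread("pics/side0.png")
S=stand((.4636,.2712),62.5)
w=bot.camera("wrist"); g=cv2.cvtColor(w["img"],cv2.COLOR_BGR2GRAY)
for y in (-30,0,30):
    q=proj(w,S(-88,y,88)); r=g[int(q[1]),int(q[0])-14:int(q[0])+15]; print(q.round(1),"bar bright at",(np.where(r>225)[0]-14).tolist())
# change maps vs start, in windows
for n,a,b,win in [("scene cover",s0,s["img"],(225,300,185,275)),("side stand",d0,d["img"],(240,335,185,255)),("oil bottle scene",s0,s["img"],(115,150,215,275)),("cup/coil area scene",s0,s["img"],(245,262,160,178)),("old drift area scene",s0,s["img"],(262,300,145,184))]:
    x0,x1,y0,y1=win; m=cv2.absdiff(a,b)[y0:y1,x0:x1].max(axis=2)>40; ys,xs=np.where(m); print(n,m.sum(),m.size,(xs.min()+x0,xs.max()+x0,ys.min()+y0,ys.max()+y0) if len(xs) else "")
E
```

```text
[0.4206 0.189  0.3081] [1.7923e+02 1.2000e-01 1.5248e+02] [ 23.96  -5.33   8.5  103.16   0.39  51.48] toolz [ 0.008   0.0109 -0.9999] tilt 0.78 t 60.1667
[256.3 189.4] bar bright at [-4, -3, -2, -1, 0, 1, 2]
[256.4 166.2] bar bright at [-4, -3, -2, -1, 0, 1, 2]
[256.5 142. ] bar bright at [-5, -4, -3, -2, -1, 0, 1, 2]
scene cover 97 6750 (np.int64(267), np.int64(294), np.int64(185), np.int64(240))
side stand 98 6650 (np.int64(240), np.int64(319), np.int64(185), np.int64(226))
oil bottle scene 0 2100 
cup/coil area scene 0 306 
old drift area scene 314 1482 (np.int64(264), np.int64(299), np.int64(148), np.int64(183))
```

```bash
python3 -c "
from workcell import bot
print(bot.job_done())"
```

```text
the job is handed in; nothing more can be done
None
```

The job is handed in after about 60 s of the 210 s. The three drifts I found on the bench are each home in a slot (slots 2, 3 and 4), and the cover is lowered fully shut. I moved none of the other things; no fourth drift showed in any view.

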